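# Log a drawer out and in with its roller lever switch while putting the bench tools away

### The job

Log the bench drawer out by pressing the roller lever of the switch on top of the unit just until it clicks (never on towards its end stop) and letting it come back up; then pull the drawer open and put every one of the small steel tools lying on the bench (adjustable spanner, hook spanner, vee block, toolmaker's clamp: whichever are there) into it. Push the drawer fully shut with the tools inside, then log it back in by clicking the roller lever the same gentle way and letting it go. Leave the drill, the oil can and the mug where they stand.

Things in the scene. Friction and masses are not known exactly. Their poses are not given: they have to be found in the camera images.
- cab: Grey steel drawer unit fixed to the bench, 260 deep (x) x 360 wide (y) x 100 mm high, one drawer with a white front that faces the robot (its -x side). Origin: centre of its underside; z up. Front face 130 mm, front edge of the top plate 115 mm from the origin towards -x. Turned by up to 0.1 rad.
- cab_drawer0 (a joint): How far the drawer is pulled out along the unit's -x, in m: 0 shut, 0.18 at its stop. Starts shut; stays where it is left; about 1 N of friction and some damping.
- cab_drawer0_handle (a point): Middle of the drawer's steel bar handle, moving with the drawer. Bar along the unit's y, 120 mm long, 11 mm thick, its axis 35 mm in front of the drawer front and 62 mm above the bench. Pinch it from above, fingers closing along the unit's x and opened no more than about 30 mm, one finger in the gap behind the bar.
- drawer_mid (a point): Centre of the drawer's inner floor, moving with the drawer, axes as the unit's; 22 mm above the bench. Inside it is 215 (x) by 318 mm (y); side walls rise 56 mm above this floor, the front panel 66 mm. With the drawer out by d the part clear of the unit's top plate runs from x = -0.107 to x = d - 0.1135. Things higher than 60 mm would catch on the top plate.
- switch: Grey roller lever limit switch fixed on top of the unit near its left (+y) end, housing 70 x 36 x 48 mm. Origin: on the unit's top (100 mm above the bench), 20 mm along its -x from the lever's hinge axis; the lever and roller reach out along its -x, towards the robot. It may be turned by up to 0.3 rad to the unit.
- switch_lever (a joint): Angle of the sprung lever, rad: 0 at rest, growing as the roller is pushed down; roller axle 70 mm from the hinge. Clicks at 0.10 (roller 7 mm down); past 0.20 (14 mm) is harmful overtravel; end stop at 0.28. Takes 2 N at first, 3.5 N at the click, 5 N at 0.20; no kick in the force at the click. Springs back by itself; let go means below 0.03.
- roller_top (a point): Top of the roller (black wheel, 22 mm diameter, 16 mm wide, axle along the switch's y) on the lever's end; moves with the lever. At rest 77 mm above the unit's top, 177 mm above the bench, and 50 mm along -x from the switch's origin.
- spanner: Adjustable spanner, steel, 120 mm long; handle 20 mm wide and 14 mm thick from x = -58 to 26 mm, head 42 mm wide and 16 mm thick at +x. Mass about 0.2 kg. Origin: on its underside, in the middle of the part to grip; x along its length, z up as it lies. May be absent.
- hook_spanner: Hook (C) spanner, steel, 125 mm long; handle 18 mm wide and 14 mm thick from x = -60 to 20 mm, then a hook that curls to -y, up to 45 mm to that side. Mass about 0.2 kg. Origin: on its underside, in the middle of the part to grip; x along its length, z up as it lies. May be absent.
- vee_block: Steel vee block, 70 long x 32 wide x 30 mm high, groove on top along x. Mass about 0.35 kg. Origin: on its underside, in the middle of the part to grip; x along its length, z up as it lies. May be absent.
- clamp: Toolmaker's clamp: two steel bars 100 mm long, 31 mm wide over both, 14 mm thick, with a screw head sticking out of each side (to 38 mm from the middle) 32 mm from the middle of its length; grip it across the two bars at the middle. Mass about 0.2 kg. Origin: on its underside, in the middle of the part to grip; x along its length, z up as it lies. May be absent.
- drill: Cordless drill standing on its battery, about 180 x 75 x 200 mm high; not part of the job. Origin: centre of its underside.
- oil_can: Copper oil can, 100 mm wide, with a thin spout up to 148 mm; not part of the job. Origin: centre of its underside.
- mug: White mug, 80 mm wide, 90 mm high; not part of the job. Origin: centre of its underside.
Things that resemble listed ones, but are neither listed nor needed, are in the scene too. Leave any turquoise look-alike of the hook_spanner alone. Leave any purple look-alike of the clamp alone.

How it is judged:
On the way, in this order (a step that is already met when the one before it is completed fails the run):
1. the roller lever is pressed until the switch clicks (drawer logged out) (value of joint switch_lever above 0.1 rad), for 0.1 s.
2. the roller lever is let go again (value of joint switch_lever below 0.03 rad), for 0.1 s.
3. the drawer is pulled open at least 120 mm (value of joint cab_drawer0 above 0.12 m), for 0.1 s.
4. the drawer is shut with all the tools inside (x of spanner in the frame of drawer_mid between -0.11 and 0.11 m and y of spanner in the frame of drawer_mid between -0.16 and 0.16 m and z of spanner in the frame of drawer_mid between -0.01 and 0.06 m and x of hook_spanner in the frame of drawer_mid between -0.11 and 0.11 m and y of hook_spanner in the frame of drawer_mid between -0.16 and 0.16 m and z of hook_spanner in the frame of drawer_mid between -0.01 and 0.06 m and x of vee_block in the frame of drawer_mid between -0.11 and 0.11 m and y of vee_block in the frame of drawer_mid between -0.16 and 0.16 m and z of vee_block in the frame of drawer_mid between -0.01 and 0.06 m and x of clamp in the frame of drawer_mid between -0.11 and 0.11 m and y of clamp in the frame of drawer_mid between -0.16 and 0.16 m and z of clamp in the frame of drawer_mid between -0.01 and 0.06 m and value of joint cab_drawer0 below 0.008 m), for 0.2 s.
5. the roller lever is pressed until the switch clicks again (drawer logged in) (value of joint switch_lever above 0.1 rad), for 0.1 s.
At the end, for the whole second after the job is handed in: Every tool present lies at rest inside the drawer (its origin within 110 mm in x and 160 mm in y of the middle of the drawer's floor and less than 60 mm above it), the drawer is shut to within 8 mm, and the roller lever is back up (below 0.03 rad) (all of step 4 and value of joint switch_lever below 0.03 rad and linear speed of each of spanner, hook_spanner, vee_block, clamp below 0.03 m/s); the robot touches nothing.
It fails at once if the roller lever is pushed into overtravel (past 0.20 rad, 14 mm) (value of joint switch_lever above 0.2 rad).
It fails at once if the drill is shifted by more than 40 mm (distance of drill from where it was at the start of the episode above 0.04 m).
It fails at once if the oil can is shifted by more than 40 mm (distance of oil_can from where it was at the start of the episode above 0.04 m).
It fails at once if the mug is shifted by more than 40 mm (distance of mug from where it was at the start of the episode above 0.04 m).
Of spanner, hook_spanner, vee_block, clamp only 3 to 4 are there at a start; the rules pass over those that are not, and their reading is None.
At some moment in a run one of spanner, hook_spanner, vee_block, clamp may be knocked a few centimetres aside while the robot is not near it.
Once in a run the grip may slacken for a moment while it holds something.
It also fails if it takes over 210 s, if anything falls off the work surface, if the arm or the gripper's body presses on something with over 40 N, if the wrist force passes 120 N, or if a joint passes its speed limit or range.

### The arm

A 7-joint arm with a two-finger parallel gripper is mounted at the origin on the work surface. World frame = base frame: x ahead of the robot, y to its left, z up, the work surface at z = 0. Lengths are in m, angles in rad, forces in N, time in s.
With the tool pointing down it reaches from about 0.4 to 0.9 m from the base axis. Payload 5.5 kg.
Tool frame: the origin (TCP) lies midway between the tips of the shut fingers; the grasp point (between the pads) lies 19 mm behind it; z points along the fingers, y is the direction in which the jaws open and shut (so a half turn about z gives the same grasp; the last joint's range is limited). The gripper opens to 92 mm and grips with 3 to 60 N. Pads are 19 mm wide; open, the fingers measure 130 mm over their backs; the gripper's body (75 mm by 190 mm) begins 47 mm behind the grasp point.
Start: joints at [-0.963, 0.501, -0.427, 1.55, 0.221, 1.138, -0.21], TCP at [0.22, 0.612, 0.227] pointing down, gripper open.
Joint ranges: [-2.88, 2.88], [-0.31, 2.03], [-1.54, 1.56], [0.2, 2.42], [-1.41, 4.55], [0.19, 2.02], [-2.57, 2.57]. Speed limits (rad/s): [2.57, 2.57, 3.14, 3.14, 3.14, 3.14, 3.14].

### API

Orientations are given as a 3x3 rotation matrix whose columns are the frame's x, y, z axes.
In Python, from rig import r gives the robot as it stands.
- The arm moves only by the shell command python3 -m crank 'ROWS' [FORCE]. ROWS is JSON, a list of rows, each a list of 7 numbers: the shift along the tool's x, y, z in units of 200 mm (1.0 is 200 mm), then the turn, a rotation vector about the tool's x, y, z in units of 180 degrees (1.0 is 180 degrees), then the finger opening in mm, from 0 to 91.8. A call has 1 to 12 rows; each row is the pose to reach, as a shift and turn from the pose commanded when the call began, along the tool's axes at that moment, turning the shorter way round; what a row does not reach only later rows make up. A row lasts 1/12 s, in which the tool goes at most 41.7 mm and 7.16 degrees, less where a joint would pass 70% of its speed; a pose out of reach is approached as far as the arm can. A call with a number of a shift or a turn outside -1 to 1 is refused whole. A call with a gripper value outside its range is refused whole. The fingers move at their own pace and stop on an object; FORCE is the grip in N (left out, the last holds). Time passes only in rows, so rows that repeat a pose let the fingers close. It gives the time, the measured TCP pose, the force and the opening at its end, in the units of the state.
- r.sense(): the state, without advancing time (a new reading comes with each control period).
- r.read_camera(name): name is "scene" or "side" or "wrist"; returns (picture, depth): 420x560x3 uint8, blue, green, red; 420x560 float32, m along the optical axis (not along the pixel's ray), 0 where there is no reading.
- r.get_calibration(name): a dict with "vertical_fov" (degrees; the focal length in pixels is half the picture's height over the tangent of half this angle, whatever the lens; pixels are square), "cx", "cy" (the principal point, pixels), "cam_to_world" (4x4, takes a point from camera to world coordinates); the wrist camera has in their place "tool_from_camera" (4x4, takes a point from camera to tool coordinates, whose origin is the TCP and whose axes are the flange's). Camera axes: x right, y down, z forward; pixel columns grow to the right and rows downward; lengths in m; the calibration is good to about 2 mm. A picture is of the moment at which its call begins: read the wrist's pose just before it. get_calibration takes no time and is no camera call.
- r.job_done(): hands the job in, once; it reports no verdict.
The state is a dict: "t": time; "qpos": joint angles; "qvel": joint speeds; "joint_efforts": joint torques, N m; "eef_pos": TCP position; "orientation": TCP orientation; "ft_force": force on the tool from outside, world axes, zero at the start; "moment": the same for the moment, N m; "grip_width": finger opening in m.
Only numpy, scipy, OpenCV 4.12 (cv2) and the standard library are available. Lean on these libraries where they do the work, as an engineer would, in place of code of your own. Each camera call takes 0.05 s, during which the arm holds its last target.

## Working session

There is one attempt and no reset: what is moved stays moved. The work goes in short steps, Python scripts to look and compute and a shell command to move; the robot and the scene stay as the last step left them, time stands still between calls to the robot, and variables do not carry over. Pictures are saved under pics/ and viewed, and the job is handed in when it is done.

```bash
ls -la; mkdir -p pics
cat > h.py <<'E'
import numpy as np, cv2
from rig import r
def K(name):
    c=r.get_calibration(name); f=210/np.tan(np.radians(c["vertical_fov"])/2)
    return f,c["cx"],c["cy"],c
def cam2w(name,s=None):
    c=r.get_calibration(name)
    if name!="wrist": return np.array(c["cam_to_world"])
    s=s or r.sense()
    T=np.eye(4);T[:3,:3]=np.array(s["orientation"]);T[:3,3]=s["eef_pos"]
    return T@np.array(c["tool_from_camera"])
def shot(name,fn):
    s=r.sense();T=cam2w(name,s);p,d=r.read_camera(name)
    cv2.imwrite("pics/"+fn+".png",p); np.savez("pics/"+fn+".npz",p=p,d=d,T=T,k=np.array(K(name)[:3]))
    return p,d,T
def load(fn):
    z=np.load("pics/"+fn+".npz");return z["p"],z["d"],z["T"],z["k"]
def cloud(fn):
    p,d,T,k=load(fn);v,u=np.mgrid[0:420,0:560]
    P=np.stack([(u-k[1])/k[0]*d,(v-k[2])/k[0]*d,d,np.ones_like(d)],-1)@T.T
    P=P[...,:3];P[d<=0]=np.nan
    return P,p
def px(fn,u,v,w=1):
    P,_=cloud(fn);return np.nanmedian(P[v-w:v+w+1,u-w:u+w+1].reshape(-1,3),0)
def ray(fn,u,v,z):
    p,d,T,k=load(fn);a=T[:3,:3]@np.array([(u-k[1])/k[0],(v-k[2])/k[0],1.]);o=T[:3,3]
    return o+a*(z-o[2])/a[2]
def w2p(fn,X):
    p,d,T,k=load(fn);c=np.linalg.inv(T)@np.append(X,1);return c[0]/c[2]*k[0]+k[1],c[1]/c[2]*k[0]+k[2]
def go(pos,yaw=None):
    """rows values for tool-down target: TCP pos, jaw dir angle yaw (world) of tool y"""
    s=r.sense();R=np.array(s["orientation"]);d=R.T@(np.array(pos)-s["eef_pos"])/0.2
    out=[d]
    if yaw is not None:
        best=None
        for a in (yaw,yaw+np.pi):
            y=np.array([np.cos(a),np.sin(a),0]);z=np.array([0,0,-1.]);x=np.cross(y,z)
            Rt=np.stack([x,y,z],1);rv=cv2.Rodrigues(R.T@Rt)[0].ravel()/np.pi
            if best is None or np.linalg.norm(rv)<np.linalg.norm(best): best=rv
        out.append(best)
    print("t",round(s["t"],2),"q7",round(s["qpos"][6],2),"shift",np.round(d,4),"turn",None if yaw is None else np.round(best,4))
E
python3 - <<'E'
from h import *
s=r.sense();print({k:np.round(v,3).tolist() for k,v in s.items()})
shot("scene","s0");shot("side","d0");shot("wrist","w0")
E
```

```text
total 12
drwxr-xr-x  3 agent agent 4096 Dec  6 10:00 .
drwxr-xr-x 23 root  root  4096 Dec  6 10:00 ..
drwxr-xr-x  2 agent agent 4096 Dec  6 10:00 pics
{'t': 0.0, 'qpos': [-0.963, 0.502, -0.427, 1.551, 0.221, 1.138, -0.21], 'qvel': [-0.0, 0.001, 0.0, 0.0, 0.0, -0.001, -0.0], 'joint_efforts': [-0.001, -56.66, -5.817, -27.912, -0.069, 0.031, 0.0], 'eef_pos': [0.22, 0.611, 0.226], 'orientation': [[-0.941, 0.338, -0.001], [0.338, 0.941, -0.002], [0.0, -0.002, -1.0]], 'ft_force': [-0.909, -0.073, 0.271], 'moment': [0.008, -0.019, 0.006], 'grip_width': 0.092}
```

View pics/s0.png

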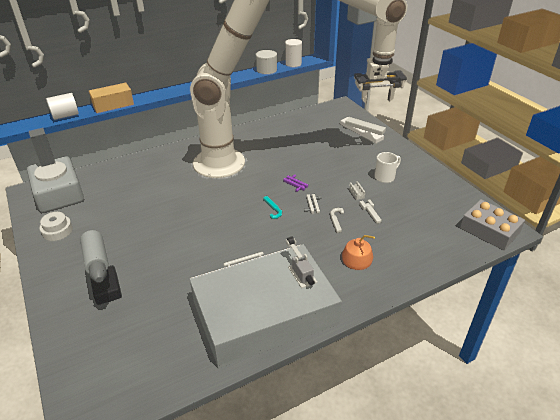

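View pics/d0.png

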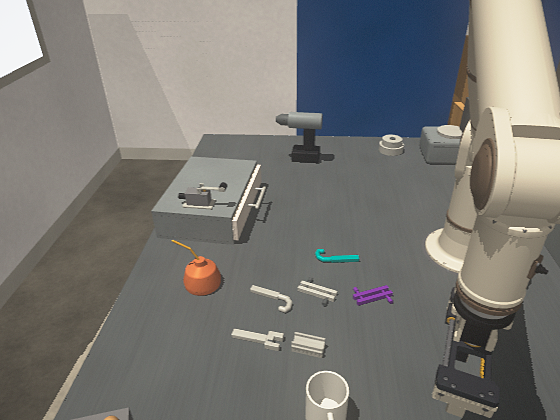

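View pics/w0.png

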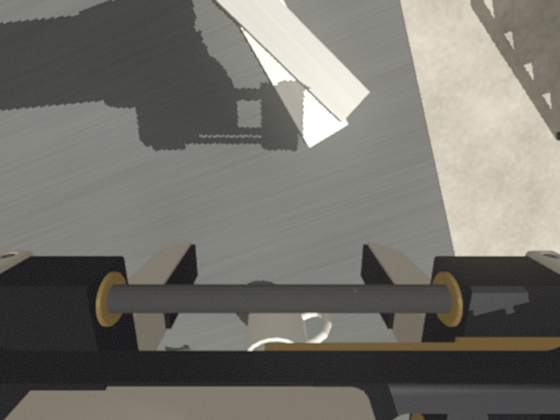

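The side view shows all four tools: hook spanner (270,297), clamp (317,290), spanner (258,339) and vee block (308,344). The look-alikes are the turquoise hook (337,257) and the purple clamp (373,295). In the scene view the same tools are near (337,219), (313,203), (371,210) and (357,191). I'll crop in close.

Run:
```python
from h import *
p=load("d0")[0];cv2.imwrite("pics/d0c.png",cv2.resize(p[235:375,220:420],None,fx=4,fy=4,interpolation=cv2.INTER_CUBIC))
cv2.imwrite("pics/d0s.png",cv2.resize(p[145:255,145:285],None,fx=5,fy=5,interpolation=cv2.INTER_CUBIC))
p=load("s0")[0];cv2.imwrite("pics/s0c.png",cv2.resize(p[170:290,220:400],None,fx=4.4,fy=4.4,interpolation=cv2.INTER_CUBIC))
```

```text
(no output)
```

View pics/d0c.png

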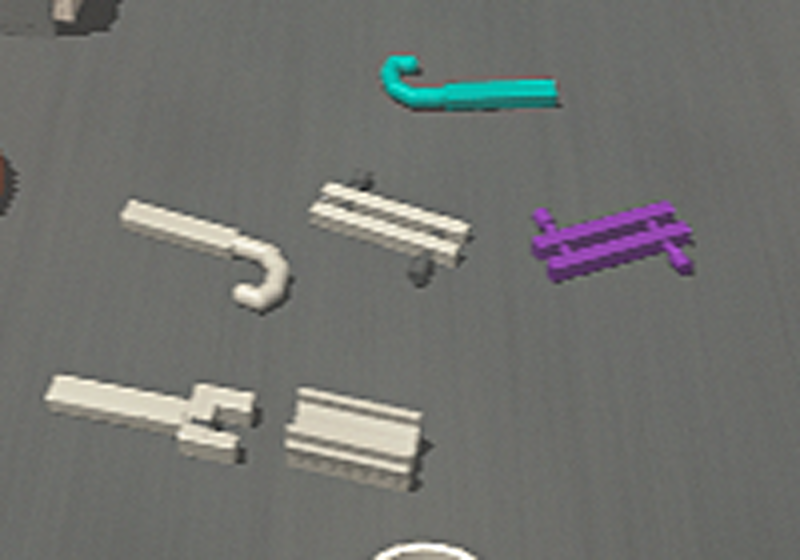

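View pics/d0s.png

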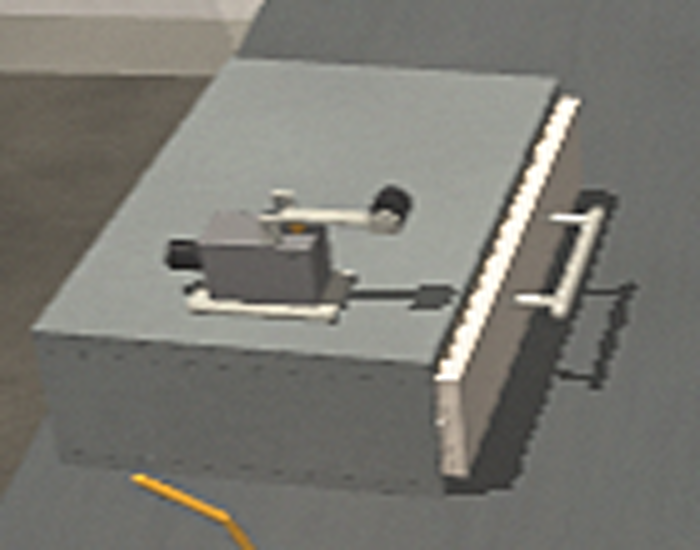

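View pics/s0c.png

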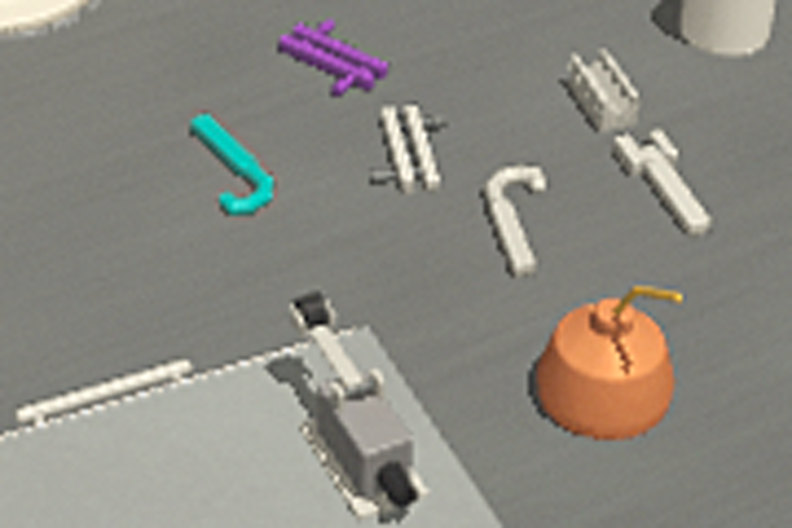

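Run:
```python
from h import *
for fn in("s0","d0"):
    P,p=cloud(fn)
    z=P[...,2]; m=(abs(z-0.1)<0.006)&(P[...,0]>0.3)&(P[...,1]<0.5)&(P[...,1]>-0.5)
    m=cv2.morphologyEx(m.astype(np.uint8),cv2.MORPH_OPEN,np.ones((3,3)))
    n,l,st,ce=cv2.connectedComponentsWithStats(m); i=1+st[1:,4].argmax()
    q=P[l==i]; rc=cv2.minAreaRect((q[:,:2]*1000).astype(np.float32));print(fn,"top",rc,np.median(q[:,2]));print(cv2.boxPoints(rc))
    # blobs above bench
    m=((z>0.006)&(z<0.045)&(P[...,0]>0.2)&(P[...,0]<0.95)&(abs(P[...,1])<0.7)).astype(np.uint8)
    n,l,st,ce=cv2.connectedComponentsWithStats(m)
    for i in range(1,n):
        if st[i,4]<25: continue
        q=P[l==i];rc=cv2.minAreaRect((q[:,:2]*1000).astype(np.float32))
        print(fn,np.round(ce[i]),st[i,4],np.round(rc[0]),np.round(rc[1]),round(rc[2]),"z",np.round(np.nanpercentile(q[:,2],95),3))
    # switch
    m=(z>0.11)&(P[...,0]>0.45)&(P[...,0]<0.95)&(abs(P[...,1])<0.35)
    q=P[m];np.save("pics/sw_"+fn+".npy",q);print("high",np.nanmean(q,0),len(q))
```

```text
s0 top ((785.513671875, -182.51043701171875), (361.8534851074219, 253.5009765625), 84.78306579589844) 0.10002222888668655
[[ 642.8371   -351.1627  ]
 [ 895.288    -374.21274 ]
 [ 928.19025   -13.858185]
 [ 675.7393      9.191864]]
s0 [385. 175.] 173 [429. 523.] [79. 48.] 47 z 0.043
s0 [295. 182.] 159 [288. 204.] [103.  60.] 5 z 0.018
s0 [357. 190.] 162 [434. 386.] [ 48. 119.] 64 z 0.032
s0 [313. 202.] 142 [430. 200.] [ 53. 102.] 57 z 0.018
s0 [273. 207.] 146 [375.  59.] [ 46. 129.] 76 z 0.018
s0 [371. 210.] 176 [574. 358.] [ 45. 132.] 78 z 0.019
s0 [336. 218.] 155 [550. 221.] [ 46. 128.] 56 z 0.017
s0 [487. 234.] 505 [871. 614.] [177.  71.] 42 z 0.043
s0 [356. 261.] 322 [756. 161.] [98. 57.] 51 z 0.043
s0 [107. 290.] 447 [ 479. -568.] [ 75. 114.] 85 z 0.045
s0 [270. 339.] 1173 [ 864. -248.] [436. 206.] 50 z 0.043
high [ 0.78652114 -0.05418288  0.1449524 ] 617
d0 top ((781.413818359375, -184.24342346191406), (367.4144287109375, 248.3555908203125), 84.39434814453125) 0.0980294092580628
[[ 639.8852   -354.94226 ]
 [ 887.05304  -379.2019  ]
 [ 922.94244   -13.544586]
 [ 675.7746     10.715057]]
d0 [306. 154.] 366 [ 471. -562.] [ 81. 111.] 85 z 0.044
d0 [259. 182.] 36 [ 633. -301.] [91.  2.] 85 z 0.045
d0 [254. 197.] 47 [ 640. -216.] [114.   2.] 85 z 0.043
d0 [202. 232.] 941 [746. -33.] [318. 155.] 30 z 0.043
d0 [336. 257.] 242 [368.  62.] [ 45. 125.] 77 z 0.014
d0 [203. 284.] 483 [725. 200.] [97. 55.] 18 z 0.043
d0 [318. 290.] 386 [423. 198.] [ 59. 102.] 53 z 0.014
d0 [274. 296.] 323 [539. 223.] [ 45. 127.] 51 z 0.014
d0 [373. 294.] 381 [281. 205.] [102.  58.] 5 z 0.014
d0 [260. 337.] 497 [563. 361.] [ 43. 119.] 81 z 0.016
d0 [308. 343.] 559 [444. 380.] [39. 70.] 78 z 0.029
d0 [327. 393.] 366 [405. 513.] [24. 66.] 86 z 0.043
d0 [309. 415.] 64 [438. 561.] [ 5. 33.] 35 z 0.045
d0 [344. 416.] 30 [374. 559.] [30.  4.] 57 z 0.045
high [ 0.77236537 -0.02965267  0.13960212] 611
```

Run:
```python
from h import *
for fn,u,v in(("s0",291,239),("d0",223,184)):
    P,p=cloud(fn)
    m=np.zeros((420,560),bool);m[v-9:v+10,u-9:u+10]=1
    m&=(P[...,2]>0.145)&(p.max(-1)<90)
    q=P[m];print(fn,len(q),q.mean(0),q.min(0),q.max(0))
    # lever light points z 0.155-.175
    m=(P[...,2]>0.152)&(P[...,0]>0.6)&(P[...,0]<0.9)&(abs(P[...,1]+.05)<0.1)&(p.max(-1)>100)
    q=P[m];print(len(q));print(np.round(q[::max(1,len(q)//14)],3))
    m=(abs(P[...,2]-.148)<0.004)&(P[...,0]>0.6)&(P[...,0]<0.9)&(abs(P[...,1]+.05)<0.1)
    q=P[m];print("housing",len(q),q.mean(0),cv2.minAreaRect((q[:,:2]*1000).astype(np.float32)))
```

```text
s0 35 [ 0.71481537 -0.05730849  0.17206241] [ 0.70220365 -0.0628254   0.1625982 ] [ 0.72411022 -0.04778172  0.18402624]
138
[[ 0.701 -0.058  0.174]
 [ 0.716 -0.043  0.168]
 [ 0.714 -0.068  0.165]
 [ 0.716 -0.049  0.154]
 [ 0.726 -0.062  0.161]
 [ 0.736 -0.051  0.16 ]
 [ 0.739 -0.053  0.155]
 [ 0.749 -0.058  0.159]
 [ 0.759 -0.061  0.16 ]
 [ 0.769 -0.053  0.161]
 [ 0.782 -0.048  0.166]
 [ 0.784 -0.049  0.164]
 [ 0.778 -0.055  0.159]
 [ 0.779 -0.069  0.162]
 [ 0.782 -0.074  0.163]
 [ 0.785 -0.072  0.153]]
housing 184 [ 0.79645714 -0.0624836   0.1479005 ] ((771.8751220703125, -60.16436004638672), (36.9177360534668, 107.59202575683594), 86.41961669921875)
d0 33 [ 0.70329821 -0.05195192  0.17131794] [ 0.69448916 -0.06291328  0.15988914] [ 0.71525316 -0.04451156  0.17593304]
112
[[ 0.702 -0.062  0.176]
 [ 0.769 -0.073  0.161]
 [ 0.693 -0.057  0.165]
 [ 0.754 -0.058  0.159]
 [ 0.731 -0.062  0.158]
 [ 0.778 -0.049  0.161]
 [ 0.757 -0.058  0.156]
 [ 0.733 -0.057  0.157]
 [ 0.706 -0.048  0.164]
 [ 0.764 -0.052  0.156]
 [ 0.741 -0.053  0.156]
 [ 0.713 -0.048  0.16 ]
 [ 0.715 -0.044  0.159]
 [ 0.774 -0.042  0.155]]
housing 106 [ 0.78612928 -0.05529315  0.14608698] ((783.1687622070312, -58.665828704833984), (36.99508285522461, 70.00454711914062), 84.27892303466797)
```

```bash
python3 -c "
from h import *
print(r.get_calibration('wrist'))
go([0.50,0.22,0.34],np.pi/2-0.07); go([0.7,-0.055,0.25],np.pi/2-0.07)"
```

```text
{'vertical_fov': 67.88298198845325, 'cx': 278.7845422187585, 'cy': 207.22934616658486, 'tool_from_camera': array([[-1.13285248e-03, -9.57346398e-01, -2.88940462e-01,
         7.80360646e-02],
       [ 9.99998171e-01, -6.39258490e-04, -1.80265024e-03,
         7.86377526e-04],
       [ 1.54105307e-03, -2.88941975e-01,  9.57345371e-01,
        -1.57865420e-01],
       [ 0.00000000e+00,  0.00000000e+00,  0.00000000e+00,
         1.00000000e+00]])}
t 0.15 q7 -0.21 shift [-1.9809 -1.3679 -0.5685] turn [-0.0005 -0.0001 -0.0875]
t 0.15 q7 -0.21 shift [-3.3868 -2.3233 -0.1171] turn [-0.0005 -0.0001 -0.0875]
```

```bash
python3 -m crank '[[-0.4,-0.25,-0.25,0,0,0,90],[-0.85,-0.55,-0.5,0,0,-0.09,60],[-0.85,-0.55,-0.5,0,0,-0.09,0],[-0.85,-0.55,-0.5,0,0,-0.09,0],[-0.85,-0.55,-0.5,0,0,-0.09,0],[-0.85,-0.55,-0.5,0,0,-0.09,0],[-0.85,-0.55,-0.5,0,0,-0.09,0]]' 20; python3 -c "
from h import *
go([0.50,0.22,0.34],np.pi/2-0.07)"
```

```text
t: 0.73
eef_pos: [0.3478, 0.4471, 0.329]
orientation: [[-0.997, 0.071, 0.005], [0.071, 0.998, 0.001], [-0.005, 0.001, -1.0]]
ft_force: [0.3, -0.3, -0.6]
grip_width: 0.0545
t 0.73 q7 0.44 shift [-0.8395 -1.0789 -0.052 ] turn [ 0.0003  0.0015 -0.0002]
```

```bash
python3 -m crank '[[-0.84,-1,0,0,0,0,0],[-0.84,-1,0,0,0,0,0],[-0.84,-1,0,0,0,0,0],[-0.84,-1,0,0,0,0,0],[-0.84,-1,0,0,0,0,0],[-0.84,-1,0,0,0,0,0],[-0.84,-1,0,0,0,0,0],[-0.84,-1,0,0,0,0,0]]'; python3 -c "
from h import *
shot('wrist','w1');go([0.7,-0.055,0.25],np.pi/2-0.07)"
```

```text
t: 1.4
eef_pos: [0.4999, 0.2367, 0.3256]
orientation: [[-0.998, 0.069, -0.001], [0.069, 0.998, -0.002], [0.001, -0.002, -1.0]]
ft_force: [-1.4, 0.8, -0.6]
grip_width: 0.0027
t 1.45 q7 0.95 shift [-1.1038 -1.405   0.3778] turn [-0.0001 -0.0005  0.0015]
```

View pics/w1.png

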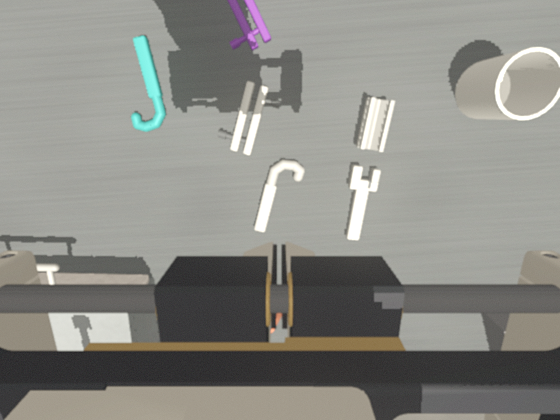

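```bash
python3 -m crank '[[-0.4,-0.6,0,0,0,0,0],[-0.7,-1,0,0,0,0,0],[-0.7,-1,0,0,0,0,0],[-0.7,-1,0,0,0,0,0],[-0.7,-1,0,0,0,0,0],[-0.7,-1,0,0,0,0,0]]'; python3 -m crank '[[-0.45,-0.4,0,0,0,0,0],[-0.45,-0.4,0,0,0,0,0],[-0.45,-0.4,0,0,0,0,0],[-0.45,-0.4,0,0,0,0,0],[-0.45,-0.4,0,0,0,0,0],[-0.45,-0.4,0,0,0,0,0]]';python3 -c "
from h import *
shot('wrist','w2')"
```

```text
t: 1.95
eef_pos: [0.6257, 0.0333, 0.3263]
orientation: [[-0.998, 0.059, -0.0], [0.059, 0.998, 0.001], [0.0, 0.001, -1.0]]
ft_force: [0.8, -0.5, -0.2]
grip_width: 0.0006
t: 2.45
eef_pos: [0.7097, -0.0492, 0.3256]
orientation: [[-0.998, 0.059, -0.002], [0.059, 0.998, 0.003], [0.002, 0.003, -1.0]]
ft_force: [-0.4, 0.4, 0.6]
grip_width: 0.0009
```

View pics/w2.png

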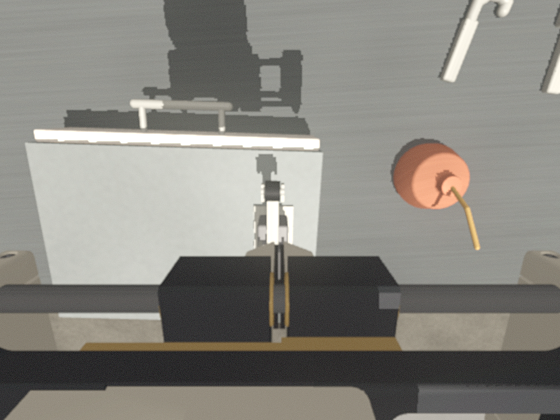

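Run:
```python
from h import *
P,p=cloud("w2")
cv2.imwrite("pics/w2c.png",cv2.resize(p[165:260,225:325],None,fx=6,fy=6,interpolation=cv2.INTER_CUBIC))
m=(P[...,2]>0.155)&(P[...,2]<0.19);m[:170]=0;m[250:]=0;m[:,:250]=0;m[:,300:]=0
dk=m&(p.max(-1)<100);dk[215:]=0
q=P[dk];print(len(q),q.mean(0),q.min(0),q.max(0),np.percentile(q[:,2],95))
lt=m&(p.max(-1)>=120);q=P[lt];print(cv2.minAreaRect((q[:,:2]*1000).astype(np.float32)))
a=ray("w2",131,104,.0675);b=ray("w2",231,106,.0675);print(a,b,(a+b)/2,np.arctan2(*(b-a)[:2][::-1]))
print(px("w2",150,104,0),px("w2",200,105,0))
# front edge of top plate
a=ray("w2",30,144,.1);b=ray("w2",322,152,.1);print("edge",a,b,(a+b)/2,np.linalg.norm(b-a))
```

```text
148 [ 0.70485321 -0.0555084   0.17402608] [ 0.69731968 -0.06231734  0.16733737] [ 0.71667162 -0.04884275  0.17737207] 0.176914628615915
((735.577880859375, -59.08422088623047), (24.307823181152344, 76.45484161376953), 82.8047866821289)
[ 0.60921251 -0.23004189  0.0675    ] [ 0.61917209 -0.10390813  0.0675    ] [ 0.6141923  -0.16697501  0.0675    ] 1.491999323357162
[ 0.61066749 -0.20589307  0.06786028] [ 0.61560307 -0.14313285  0.06694847]
edge [ 0.64921559 -0.34637641  0.1       ] [0.67993297 0.00593273 0.1       ] [ 0.66457428 -0.17022184  0.1       ] 0.35364570846020404
```

View pics/w2c.png

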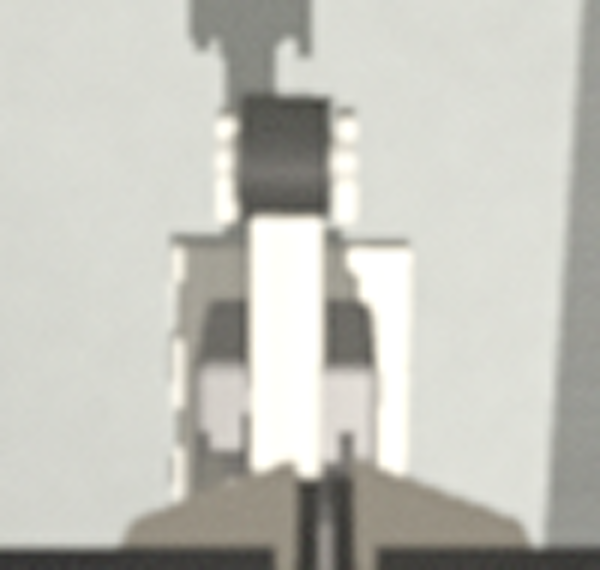

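```bash
python3 -c "
from h import *
go([0.705,-0.0555,0.190])"; python3 -m crank '[[0.02,-0.03,0.4,0,0,0,0],[0.02,-0.03,0.66,0,0,0,0],[0.02,-0.03,0.66,0,0,0,0],[0.02,-0.03,0.66,0,0,0,0],[0.02,-0.03,0.66,0,0,0,0],[0.02,-0.03,0.66,0,0,0,0]]' 20; python3 -c "
from h import *
go([0.705,-0.0555,0.180]);print(r.sense()['ft_force'])
shot('side','d1')
P,p=cloud('d1');cv2.imwrite('pics/d1c.png',cv2.resize(p[140:240,160:300],None,fx=5,fy=5,interpolation=cv2.INTER_CUBIC))"
```

```text
t 2.5 q7 1.5 shift [ 0.0202 -0.0363  0.6814] turn None
t: 3.0
eef_pos: [0.7064, -0.0569, 0.1968]
orientation: [[-0.998, 0.06, 0.002], [0.06, 0.998, 0.001], [-0.002, 0.001, -1.0]]
ft_force: [-0.7, 0.3, 0.7]
grip_width: 0.0004
t 3.0 q7 1.5 shift [0.0075 0.0067 0.0838] turn None
[-0.72661666  0.32118644  0.71472448]
```

View pics/d1c.png

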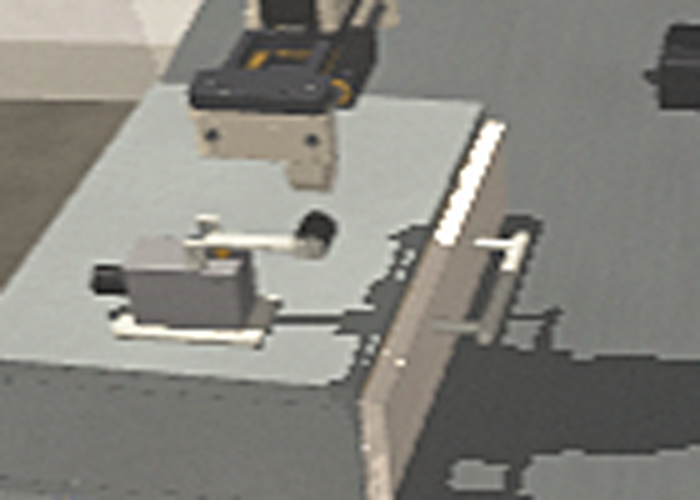

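The side crop shows the shut fingertips at (312,185) directly above the roller at (316,225), about 20 mm clear. I'll press in small steps.

```bash
python3 -m crank '[[0,0.007,0.05,0,0,0,0],[0,0.007,0.08,0,0,0,0],[0,0.007,0.08,0,0,0,0],[0,0.007,0.08,0,0,0,0]]'; python3 -m crank '[[0,0,0.02,0,0,0,0],[0,0,0.03,0,0,0,0],[0,0,0.03,0,0,0,0],[0,0,0.03,0,0,0,0]]'
```

```text
t: 3.38
eef_pos: [0.7056, -0.0573, 0.1788]
orientation: [[-0.998, 0.062, -0.0], [0.062, 0.998, 0.0], [0.0, -0.0, -1.0]]
ft_force: [0.1, -0.5, -0.4]
grip_width: 0.0006
t: 3.72
eef_pos: [0.7057, -0.0574, 0.173]
orientation: [[-0.998, 0.062, 0.0], [0.062, 0.998, 0.0], [-0.0, 0.0, -1.0]]
ft_force: [-2.3, 0.5, 2.3]
grip_width: 0.0003
```

```bash
python3 -m crank '[[0,0,0.01,0,0,0,0],[0,0,0.02,0,0,0,0],[0,0,0.025,0,0,0,0],[0,0,0.025,0,0,0,0],[0,0,0.025,0,0,0,0],[0,0,0.025,0,0,0,0]]'; python3 -c "
from h import *
for i in range(4):
  shot('side','d2');s=r.sense();print(s['ft_force'],s['eef_pos'])
P,p=cloud('d2');cv2.imwrite('pics/d2c.png',cv2.resize(p[140:240,160:300],None,fx=5,fy=5,interpolation=cv2.INTER_CUBIC))"
```

```text
t: 4.22
eef_pos: [0.7055, -0.0573, 0.1677]
orientation: [[-0.998, 0.062, -0.0], [0.062, 0.998, 0.0], [0.0, -0.0, -1.0]]
ft_force: [-2.5, -0.1, 4.0]
grip_width: 0.0003
[-3.35961195 -0.33014921  4.96750534] [ 0.70556391 -0.05735572  0.16774749]
[-4.25933991  0.04603344  4.12741773] [ 0.70553273 -0.05735357  0.16772668]
[-3.13608476 -0.24864414  3.33074028] [ 0.70557328 -0.05734554  0.16775301]
[-3.39258119  0.19015495  4.18671077] [ 0.70557069 -0.0573346   0.16773108]
```

View pics/d2c.png

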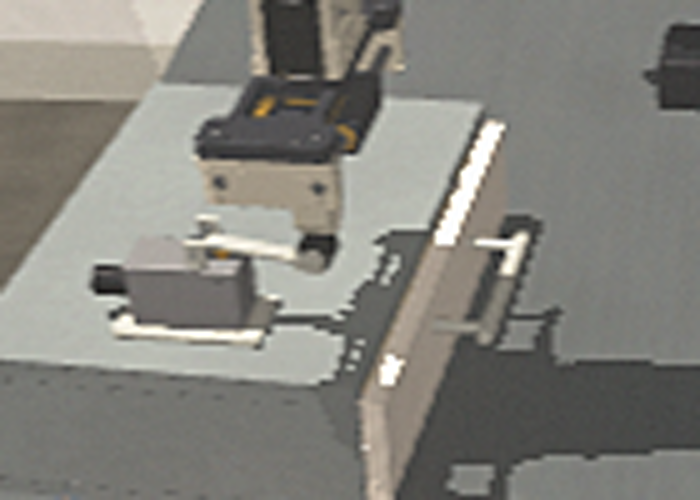

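Run:
```python
from h import *
for fn in("d0","d1","d2"):
    P,p=cloud(fn)
    m=np.zeros((420,560),bool);m[175:205,205:232]=1
    m&=(P[...,2]>0.14)&(P[...,2]<0.18)&(P[...,0]<0.735)&(p.max(-1)<75)
    q=P[m];print(fn,len(q),np.round(np.percentile(q,[5,50,95],axis=0),4).tolist())
    # lever arm light pixels: slope z vs x
    m=np.zeros((420,560),bool);m[175:205,190:225]=1
    m&=(P[...,2]>0.13)&(P[...,2]<0.18)&(P[...,0]>0.712)&(P[...,0]<.77)&(p.max(-1)>140)&(P[...,2]>.145)
    q=P[m];print(len(q),np.degrees(0) if len(q)<5 else np.polyfit(q[:,0],q[:,2],1))
```

```text
d0 29 [[0.6951, -0.061, 0.1651], [0.7018, -0.05, 0.1724], [0.7119, -0.0446, 0.1756]]
52 [-0.12178943  0.24649408]
d1 28 [[0.6954, -0.0604, 0.1664], [0.7026, -0.0503, 0.1725], [0.7113, -0.0447, 0.1757]]
65 [-0.1286015   0.25184711]
d2 25 [[0.6952, -0.0545, 0.1562], [0.7012, -0.0486, 0.1612], [0.7123, -0.044, 0.1661]]
72 [-0.02529681  0.17151172]
```

Pose, force (about 4 N) and depth (roller down about 10 mm) all put the lever near 0.135 rad, so it has clicked. I'll release it.

```bash
python3 -m crank '[[0,0,-0.05,0,0,0,0],[0,0,-0.2,0,0,0,0],[0,0,-0.35,0,0,0,0],[0,0,-0.35,0,0,0,0],[0,0,-0.35,0,0,0,0]]'; python3 -c "
from h import *
go([0.612,-0.182,0.238],-0.085)"
```

```text
t: 4.83
eef_pos: [0.7082, -0.0574, 0.2412]
orientation: [[-0.998, 0.062, 0.007], [0.062, 0.998, -0.0], [-0.007, 0.0, -1.0]]
ft_force: [-0.2, -0.1, 0.3]
grip_width: 0.0002
t 4.83 q7 1.5 shift [ 0.4413 -0.6518  0.0126] turn [-0.0017  0.0018 -0.4927]
```

```bash
python3 -m crank '[[0.2,-0.2,0,0,0,0.06,24],[0.4,-0.4,0,0,0,0.16,24],[0.44,-0.65,0,0,0,0.507,24],[0.44,-0.65,0,0,0,0.507,24],[0.44,-0.65,0,0,0,0.507,24],[0.44,-0.65,0,0,0,0.507,24],[0.44,-0.65,0,0,0,0.507,24],[0.44,-0.65,0,0,0,0.507,24],[0.44,-0.65,0,0,0,0.507,24],[0.44,-0.65,0,0,0,0.507,24],[0.44,-0.65,0,0,0,0.507,24],[0.44,-0.65,0,0,0,0.507,24]]' 25;  python3 -c "
from h import *
go([0.612,-0.182,0.238],-0.085)"
```

```text
t: 5.83
eef_pos: [0.6095, -0.1815, 0.2366]
orientation: [[-0.003, 1.0, -0.001], [1.0, 0.003, 0.0], [0.0, -0.001, -1.0]]
ft_force: [0.5, -0.2, 0.9]
grip_width: 0.0238
t 5.83 q7 0.32 shift [-0.0024  0.0124 -0.007 ] turn [-0.0003 -0.      0.0279]
```

```bash
python3 -m crank '[[0,0.012,0,0,0,0.028,24],[0,0.012,0,0,0,0.028,24],[0,0.012,0.4,0,0,0.028,24],[0,0.012,0.6,0,0,0.028,24],[0,0.012,0.6,0,0,0.028,24],[0,0.012,0.6,0,0,0.028,24],[0,0.012,0.6,0,0,0.028,24]]' 25;  python3 -c "
from h import *
go([0.612,-0.182,0.048],-0.085)
shot('wrist','w3');shot('side','d3')
P,p=cloud('d3');cv2.imwrite('pics/d3c.png',cv2.resize(p[100:240,160:360],None,fx=4,fy=4,interpolation=cv2.INTER_CUBIC))"
```

```text
t: 6.42
eef_pos: [0.6101, -0.181, 0.1154]
orientation: [[0.077, 0.997, -0.006], [0.997, -0.077, 0.001], [0.001, -0.006, -1.0]]
ft_force: [0.1, -0.3, 1.2]
grip_width: 0.024
t 6.42 q7 0.27 shift [-0.0045  0.0118  0.3369] turn [-0.0019 -0.0003  0.0025]
```

View pics/w3.png

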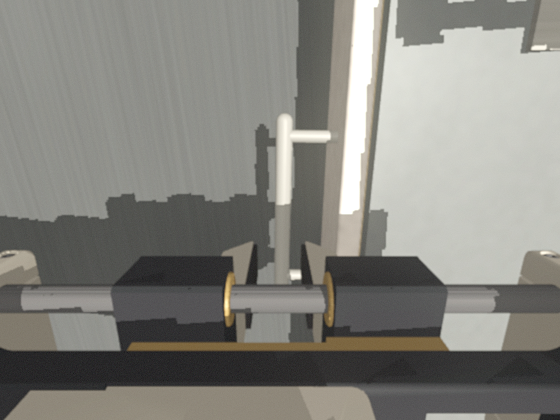

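View pics/d3c.png

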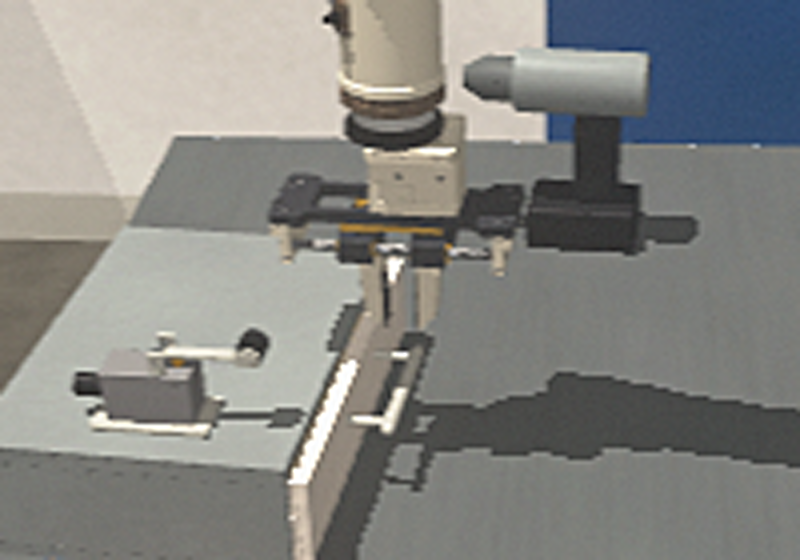

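```bash
python3 -m crank '[[-0.004,0.012,0.05,0,0,0.002,24],[-0.004,0.012,0.15,0,0,0.002,24],[-0.004,0.012,0.2,0,0,0.002,24],[-0.004,0.012,0.2,0,0,0.002,24]]';  python3 -m crank '[[0,0,0.06,0,0,0,24],[0,0,0.12,0,0,0,24],[0,0,0.12,0,0,0,24],[0,0,0.12,0,0,0,24]]';python3 -c "
from h import *
go([0.612,-0.182,0.048],-0.085)"
```

```text
t: 6.85
eef_pos: [0.6136, -0.1822, 0.0765]
orientation: [[0.085, 0.996, -0.002], [0.996, -0.085, 0.001], [0.0, -0.002, -1.0]]
ft_force: [-0.4, 0.7, -0.5]
grip_width: 0.0241
t: 7.18
eef_pos: [0.6138, -0.1824, 0.0528]
orientation: [[0.085, 0.996, -0.002], [0.996, -0.085, 0.0], [0.0, -0.002, -1.0]]
ft_force: [0.7, -0.2, 0.3]
grip_width: 0.024
t 7.18 q7 0.28 shift [ 0.0011 -0.0091  0.024 ] turn [-0.0006 -0.0001 -0.0001]
```

Descended cleanly. Now close on the bar.

```bash
python3 -m crank '[[0,0,0.02,0,0,0,24],[0,0,0.02,0,0,0,0],[0,0,0.02,0,0,0,0],[0,0,0.02,0,0,0,0],[0,0,0.02,0,0,0,0]]' 30
```

```text
t: 7.6
eef_pos: [0.6122, -0.1824, 0.0496]
orientation: [[0.086, 0.996, -0.004], [0.996, -0.086, 0.001], [0.001, -0.005, -1.0]]
ft_force: [-5.1, 1.0, 4.4]
grip_width: 0.0103
```

```bash
python3 -m crank '[[0,-0.05,0,0,0,0,0],[0,-0.13,0,0,0,0,0],[0,-0.21,0,0,0,0,0],[0,-0.29,0,0,0,0,0],[0,-0.37,0,0,0,0,0],[0,-0.45,0,0,0,0,0],[0,-0.53,0,0,0,0,0],[0,-0.61,0,0,0,0,0],[0,-0.69,0,0,0,0,0],[0,-0.77,0,0,0,0,0],[0,-0.84,0,0,0,0,0],[0,-0.87,0,0,0,0,0]]'; python3 -m crank '[[0,0.0,0,0,0,0,0],[0,0.0,0,0,0,0,0]]'
```

```text
t: 8.6
eef_pos: [0.4394, -0.1668, 0.0498]
orientation: [[0.085, 0.996, -0.001], [0.996, -0.085, 0.001], [0.001, -0.001, -1.0]]
ft_force: [1.8, 1.4, -5.7]
grip_width: 0.0103
t: 8.77
eef_pos: [0.4411, -0.167, 0.0497]
orientation: [[0.085, 0.996, -0.001], [0.996, -0.085, 0.001], [0.001, -0.001, -1.0]]
ft_force: [-0.4, 4.0, -2.3]
grip_width: 0.0099
```

```bash
python3 -m crank '[[0,0,0,0,0,0,24],[0,0,0,0,0,0,24],[0,0,0,0,0,0,24],[0,0,-0.2,0,0,0,24],[0,0,-0.4,0,0,0,24],[0,0,-1,0,0,0,24],[0,0,-1,0,0,0,60],[0,0,-1,0,0,0,80],[0,0,-1,0,0,0,80],[0,0,-1,0,0,0,80]]'; python3 -c "
from h import *
shot('scene','s4');shot('side','d4')
P,p=cloud('d4');cv2.imwrite('pics/d4c.png',cv2.resize(p[130:390,150:430],None,fx=2.3,fy=2.3,interpolation=cv2.INTER_CUBIC))"
```

```text
t: 9.6
eef_pos: [0.4435, -0.1688, 0.2528]
orientation: [[0.086, 0.996, 0.007], [0.996, -0.086, -0.002], [-0.001, 0.007, -1.0]]
ft_force: [-0.3, 0.5, -0.2]
grip_width: 0.0461
```

View pics/d4c.png

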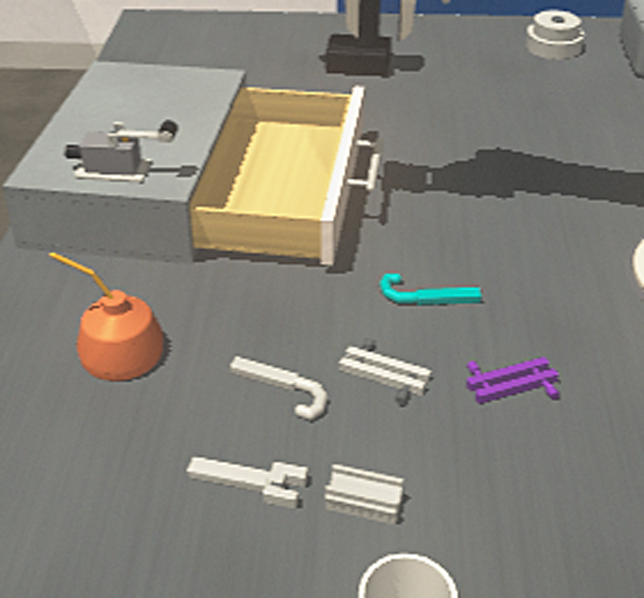

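View pics/s4.png

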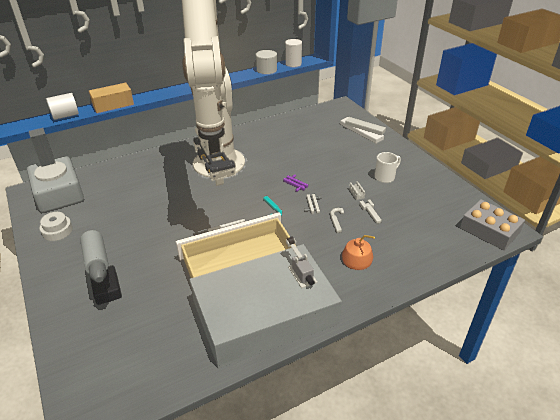

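The drawer is open about 172 mm. In this crop the tools are the hook at (270,375), clamp (385,367), spanner (245,477) and vee block (365,492), unchanged so far. I'll measure them from w1.

Run:
```python
from h import *
P,p=cloud("w1")
cv2.imwrite("pics/w1c.png",cv2.resize(p[70:250,215:415],None,fx=4,fy=3.333,interpolation=cv2.INTER_CUBIC))
def ax(name,a,b,z):
    A=ray("w1",*a,z);B=ray("w1",*b,z);d=B-A;print(name,np.round(A,3),np.round(B,3),"mid",np.round((A+B)/2,3),"len",round(np.linalg.norm(d),3),"ang",round(np.arctan2(d[1],d[0]),3))
for nm,roi,zr in(("clamp",(75,160,215,275),(.007,.02)),("hook",(155,235,250,310),(.007,.02)),("spanner",(160,245,340,385),(.007,.022)),("vee",(90,155,350,400),(.007,.034))):
    m=np.zeros((420,560),bool);m[roi[0]:roi[1],roi[2]:roi[3]]=1
    m&=(P[...,2]>zr[0])&(P[...,2]<zr[1]);q=P[m]
    rc=cv2.minAreaRect((q[:,:2]*1000).astype(np.float32));c,ev=cv2.PCACompute(q[:,:2].astype(np.float32),mean=None)
    v,u=np.nonzero(m);print(nm,len(q),"rect",np.round(rc[0]),np.round(rc[1]),round(rc[2],1),"mean",np.round(c,4),"ang",np.arctan2(ev[0,1],ev[0,0]),"ztop",np.percentile(q[:,2],90),"px",u.min(),u.max(),v.min(),v.max())
```

```text
clamp 1320 rect [425. 194.] [ 56. 102.] 57.1 mean [[0.4265 0.1956]] ang -0.50882757 ztop 0.014997110418818875 px 217 274 81 154
hook 1031 rect [542. 221.] [ 48. 127.] 51.8 mean [[0.5358 0.2259]] ang -0.55427265 ztop 0.014967385611109552 px 254 303 160 231
spanner 1192 rect [568. 358.] [ 42. 120.] 81.2 mean [[0.5587 0.3576]] ang -0.17703827 ztop 0.016372634754650825 px 346 379 165 239
vee 1356 rect [447. 376.] [36. 70.] 77.6 mean [[0.4468 0.3772]] ang -0.20924014 ztop 0.030034927986105242 px 357 393 98 151
```

View pics/w1c.png

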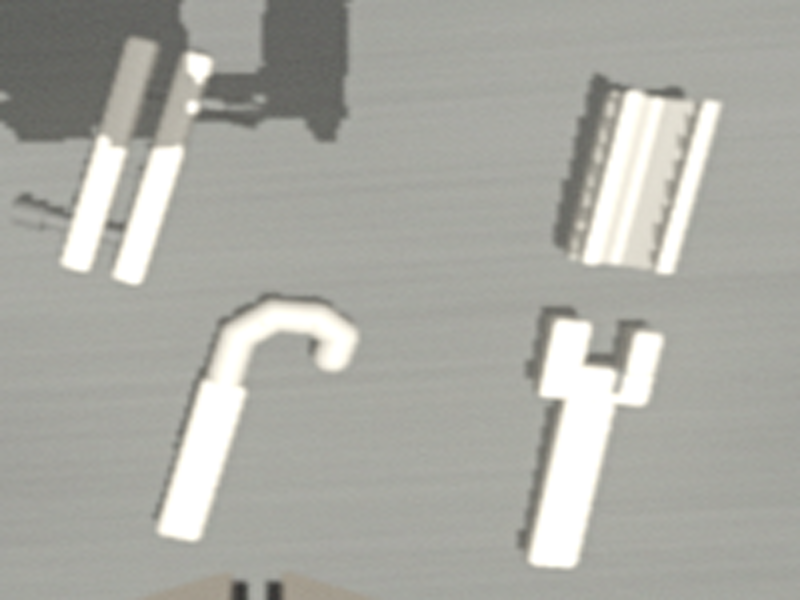

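Run:
```python
from h import *
def ax(name,a,b,z):
    A=ray("w1",*a,z);B=ray("w1",*b,z);d=B-A;print(name,np.round(A,4),np.round(B,4),"mid",np.round((A+B)/2,4),"len",round(np.linalg.norm(d),3),"ang",round(np.arctan2(d[1],d[0]),3))
ax("clamp",(257.75,83.8),(240.25,152.2),.014)
ax("hook handle, joint->end",(271,184.9),(260,231.1),.014)
ax("spanner head->end",(363,182.5),(353,240.1),.014)
ax("vee",(381.3,98.5),(372,150.1),.03)
O=np.array([.775,-.181]);print(O)
s=r.sense();go([0.4965,0.2,0.16])
```

```text
clamp [0.3805 0.2147 0.014 ] [0.4736 0.1801 0.014 ] mid [0.4271 0.1974 0.014 ] len 0.099 ang -0.356
hook handle, joint->end [0.5266 0.2221 0.014 ] [0.6011 0.1985 0.014 ] mid [0.5638 0.2103 0.014 ] len 0.078 ang -0.306
spanner head->end [0.5326 0.3631 0.014 ] [0.627  0.3476 0.014 ] mid [0.5798 0.3553 0.014 ] len 0.096 ang -0.162
vee [0.4127 0.3832 0.03  ] [0.4821 0.3715 0.03  ] mid [0.4474 0.3773 0.03  ] len 0.07 ang -0.166
[ 0.775 -0.181]
t 9.7 q7 0.25 shift [1.8564 0.1191 0.4466] turn None
```

```bash
python3 -m crank '[[0.2,-0.05,0,0,0,-0.04,80],[0.4,-0.1,0,0,0,-0.08,80],[0.6,-0.12,0,0,0,-0.12,80],[0.8,-0.12,0,0,0,-0.16,60],[0.95,-0.12,0,0,0,-0.2,60],[0.95,-0.12,0,0,0,-0.24,60],[0.95,-0.12,0,0,0,-0.24,60]]'; python3 -c "
from h import *
go([0.45,0.20,0.22],1.215)"
```

```text
t: 10.28
eef_pos: [0.4323, 0.0254, 0.2479]
orientation: [[-0.627, 0.779, -0.004], [0.779, 0.627, -0.0], [0.002, -0.003, -1.0]]
ft_force: [-0.4, -0.5, 0.4]
grip_width: 0.0608
t 10.28 q7 0.56 shift [0.6245 0.6166 0.1388] turn [-0.0008 -0.0009 -0.1711]
```

```bash
python3 -m crank '[[0.15,0.15,0.05,0,0,-0.04,60],[0.3,0.3,0.1,0,0,-0.08,60],[0.45,0.45,0.14,0,0,-0.12,60],[0.62,0.62,0.14,0,0,-0.17,60],[0.62,0.62,0.14,0,0,-0.17,60],[0.62,0.62,0.14,0,0,-0.17,60],[0.62,0.62,0.14,0,0,-0.17,60]]'; python3 -c "
from h import *
shot('wrist','w5')
go([0.4271,0.1974,0.10],1.215)"
```

```text
t: 10.87
eef_pos: [0.4536, 0.1965, 0.2203]
orientation: [[-0.932, 0.364, -0.003], [0.364, 0.932, -0.002], [0.002, -0.003, -1.0]]
ft_force: [-0.1, -0.4, -0.7]
grip_width: 0.0598
t 10.92 q7 0.7 shift [ 0.1269 -0.0378  0.603 ] turn [-0.0009 -0.0004 -0.0057]
```

View pics/w5.png

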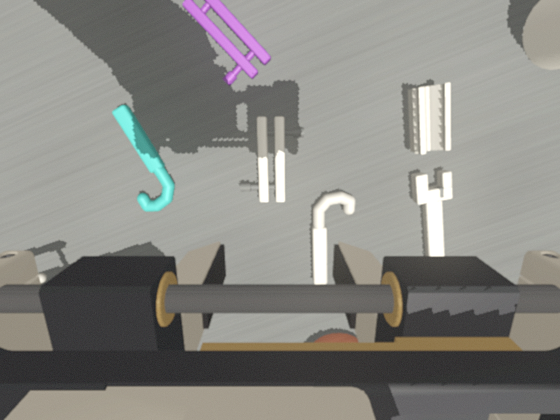

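w5: the clamp's steel bars run vertically from (271,118) to (271,201) and the purple one is far off at (230,35).

Run:
```python
from h import *
A=ray("w5",271.3,118,.014);B=ray("w5",271.5,201.5,.014);d=B-A;m=(A+B)/2
print(m,np.linalg.norm(d),np.arctan2(d[1],d[0]))
go([m[0],m[1],0.06],np.arctan2(d[1],d[0])+np.pi/2)
go([m[0],m[1],0.005])
```

```text
[0.4275249  0.19696774 0.014     ] 0.09733609108223347 -0.37770477461344687
t 10.92 q7 0.7 shift [ 0.1239 -0.0385  0.803 ] turn [-0.0009 -0.0004  0.0013]
t 10.92 q7 0.7 shift [ 0.1235 -0.0378  1.078 ] turn None
```

```bash
python3 -m crank '[[0.12,-0.038,0.2,0,0,0,60],[0.12,-0.038,0.4,0,0,0,60],[0.12,-0.038,0.6,0,0,0,60],[0.12,-0.038,0.8,0,0,0,60],[0.12,-0.038,0.9,0,0,0,60],[0.12,-0.038,0.9,0,0,0,60],[0.12,-0.038,0.9,0,0,0,60]]'; python3 -c "
from h import *
go([.4275,.197,0.006],1.193)"
```

```text
t: 11.5
eef_pos: [0.4282, 0.1968, 0.0411]
orientation: [[-0.931, 0.364, -0.003], [0.364, 0.931, -0.002], [0.002, -0.003, -1.0]]
ft_force: [0.3, 0.7, 0.4]
grip_width: 0.06
t 11.5 q7 0.6 shift [0.0035 0.0002 0.1753] turn [-0.001  -0.0005  0.0017]
```

```bash
python3 -m crank '[[0.003,0,0.08,0,0,0,60],[0.003,0,0.175,0,0,0,60],[0.003,0,0.175,0,0,0,60],[0.003,0,0.175,0,0,0,0],[0.003,0,0.175,0,0,0,0],[0.003,0,0.175,0,0,0,0],[0.003,0,0.175,0,0,0,0],[0.003,0,0.175,0,0,0,0]]' 40
```

```text
t: 12.17
eef_pos: [0.4285, 0.199, 0.0075]
orientation: [[-0.933, 0.36, 0.0], [0.36, 0.933, -0.001], [-0.001, -0.0, -1.0]]
ft_force: [-1.6, -2.9, 2.7]
grip_width: 0.031
```

```bash
python3 -m crank '[[0,0,-0.1,0,0,0,0],[0,0,-0.3,0,0,0,0],[0,0,-0.5,0,0,0,0],[0,0,-0.7,0,0,0,0],[0,0,-0.7,0,0,0,0],[0,0,-0.7,0,0,0,0]]' 40; python3 -c "
from h import *
go([.5697,-0.2735,0.15],1.486)"
```

```text
t: 12.67
eef_pos: [0.4301, 0.2005, 0.1492]
orientation: [[-0.933, 0.36, 0.006], [0.36, 0.933, 0.003], [-0.004, 0.004, -1.0]]
ft_force: [-0.1, -0.5, -2.1]
grip_width: 0.0299
t 12.67 q7 0.65 shift [-1.5046 -1.9595 -0.0058] turn [ 0.0012  0.0016 -0.0903]
```

```bash
python3 -m crank '[[-0.08,-0.1,0,0,0,-0.01,0],[-0.18,-0.24,0,0,0,-0.03,0],[-0.29,-0.39,0,0,0,-0.06,0],[-0.4,-0.53,0,0,0,-0.09,0],[-0.51,-0.68,0,0,0,-0.09,0],[-0.63,-0.83,0,0,0,-0.09,0],[-0.75,-0.98,0,0,0,-0.09,0],[-0.75,-0.98,0,0,0,-0.09,0]]' 40; python3 -c "
from h import *
go([.5697,-0.2735,0.15],1.486)"
```

```text
t: 13.33
eef_pos: [0.4979, -0.0467, 0.1449]
orientation: [[-0.995, 0.096, -0.001], [0.096, 0.995, -0.004], [0.001, -0.005, -1.0]]
ft_force: [0.9, -0.6, -1.6]
grip_width: 0.0304
t 13.33 q7 1.47 shift [-0.4662 -1.0942 -0.0208] turn [-0.0015 -0.0003 -0.0036]
```

```bash
python3 -m crank '[[-0.07,-0.14,0,0,0,0,0],[-0.14,-0.28,0,0,0,0,0],[-0.21,-0.42,0,0,0,0,0],[-0.28,-0.56,0,0,0,0,0],[-0.35,-0.7,0,0,0,0,0],[-0.42,-0.85,0,0,0,0,0],[-0.46,-1,0,0,0,0,0],[-0.46,-1,0,0,0,0,0],[-0.46,-1,0,0,0,0,0]]' 40; python3 -c "
from h import *
go([.5697,-0.2735,0.15],1.486);shot('wrist','w6')"
```

```text
t: 14.08
eef_pos: [0.5701, -0.2467, 0.1438]
orientation: [[-0.996, 0.09, -0.004], [0.09, 0.996, 0.0], [0.004, -0.0, -1.0]]
ft_force: [0.5, 0.9, -2.2]
grip_width: 0.0304
t 14.08 q7 1.84 shift [-0.0099 -0.1336 -0.0308] turn [-0.     -0.0014 -0.0017]
```

View pics/w6.png

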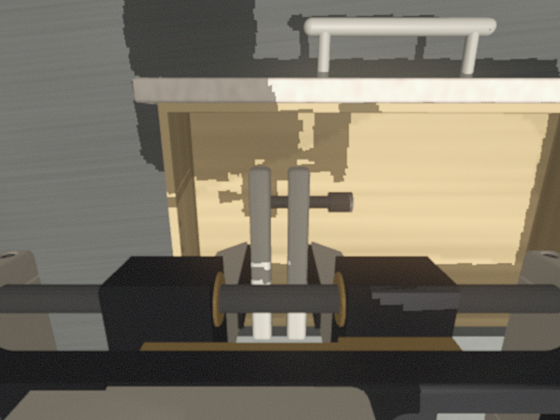

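Run:
```python
from h import *
P,p=cloud("w6")
a=ray("w6",160,103,.088);b=ray("w6",540,103,.088);print("panel inner top",a,b,np.arctan2(b[1]-a[1],b[0]-a[0]))
print("handle ends",ray("w6",305,27,.0675),ray("w6",495,27,.0675))
for u,v in((350,130),(350,180),(210,200),(182,200),(175,150),(190,150)):print(u,v,np.round(px("w6",u,v),3))
mid=np.array([.604,-.166]);ex=np.array([.9964,-.085]);ey=np.array([.085,.9964])
for q in(a,b,px("w6",182,200),px("w6",210,200)):print("drawer frame",(q[:2]-mid)@ex,(q[:2]-mid)@ey)
```

```text
panel inner top [ 0.47898915 -0.31577566  0.088     ] [ 0.50150814 -0.06961656  0.088     ] 1.4795687730862404
handle ends [ 0.43886233 -0.21681632  0.0675    ] [ 0.45048494 -0.09033469  0.0675    ]
350 130 [ 0.512 -0.179  0.022]
350 180 [ 0.556 -0.18   0.021]
210 200 [ 0.563 -0.31   0.023]
182 200 [ 0.551 -0.322  0.062]
175 150 [ 0.511 -0.319  0.068]
190 150 [ 0.516 -0.319  0.028]
drawer frame -0.111829884901532 -0.15986238636300304
drawer frame -0.1103154784359642 0.08732464783251231
drawer frame -0.039230810904095845 -0.16021221542680625
drawer frame -0.02845323180970265 -0.14687895451291674
```

```bash
python3 -m crank '[[-0.005,-0.11,0.0,0,0,0,0],[-0.005,-0.11,0.1,0,0,0,0],[-0.005,-0.11,0.2,0,0,0,0],[-0.005,-0.11,0.3,0,0,0,0],[-0.005,-0.11,0.4,0,0,0,0],[-0.005,-0.11,0.5,0,0,0,0],[-0.005,-0.11,0.5,0,0,0,0],[-0.005,-0.11,0.5,0,0,0,0]]' 40
```

```text
t: 14.8
eef_pos: [0.5698, -0.2637, 0.0449]
orientation: [[-0.997, 0.083, -0.004], [0.083, 0.997, 0.003], [0.004, 0.002, -1.0]]
ft_force: [0.5, 0.4, -2.4]
grip_width: 0.0305
```

```bash
python3 -m crank '[[0,0,0.03,0,0,0,30],[0,0,0.03,0,0,0,36],[0,0,0.03,0,0,0,42],[0,0,0.03,0,0,0,42],[0,0,0.03,0,0,0,42],[0,0,-0.2,0,0,0,42],[0,0,-0.4,0,0,0,42],[0,0,-0.7,0,0,0,42],[0,0,-0.7,0,0,0,60]]'; python3 -c "
from h import *
shot('wrist','w7')
shot('side','d7')
P,p=cloud('d7');cv2.imwrite('pics/d7c.png',cv2.resize(p[130:390,150:430],None,fx=2.3,fy=2.3,interpolation=cv2.INTER_CUBIC))"
```

```text
t: 15.55
eef_pos: [0.5739, -0.2677, 0.1929]
orientation: [[-0.996, 0.086, 0.007], [0.086, 0.996, -0.003], [-0.008, -0.002, -1.0]]
ft_force: [2.0, -0.7, 0.7]
grip_width: 0.0452
```

View pics/w7.png

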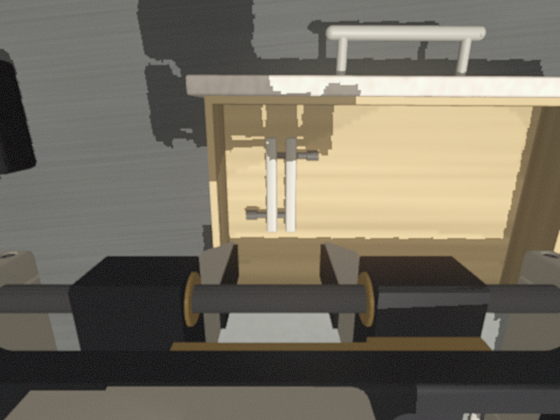

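View pics/d7c.png

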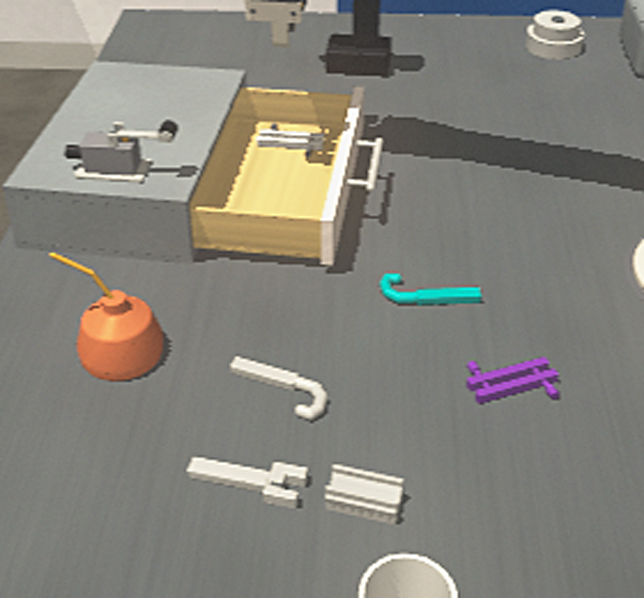

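The clamp lies flat in the drawer, w7 (281,185). The other tools have not moved. Next is the hook spanner.

```bash
python3 -m crank '[[0,0.2,0,0,0,0,50],[0,0.4,0,0,0,0,50],[0,0.6,0,0,0,0,50],[0,0.8,0,0,0,0,50],[0,1,0,0,0,0.0,50],[0,1,0,0,0,0.02,50],[0,1,0,0,0,0.04,50]]';python3 -c "
from h import *
go([0.57,0.21,0.20],1.265)"
```

```text
t: 16.23
eef_pos: [0.5882, -0.0624, 0.1861]
orientation: [[-0.979, 0.206, -0.001], [0.206, 0.979, 0.002], [0.001, 0.002, -1.0]]
ft_force: [0.0, -0.9, -0.3]
grip_width: 0.0502
t 16.23 q7 1.4 shift [ 0.3694  1.3143 -0.0667] turn [ 0.0005 -0.0004  0.0314]
```

```bash
python3 -m crank '[[0.06,0.2,0,0,0,0.01,50],[0.12,0.4,0,0,0,0.03,50],[0.18,0.6,0,0,0,0.03,50],[0.24,0.8,0,0,0,0.03,50],[0.28,1,-0.06,0,0,0.03,50],[0.28,1,-0.06,0,0,0.03,50]]';python3 -m crank '[[0.08,0.2,0,0,0,0.0,50],[0.08,0.31,0,0,0,0.0,50],[0.08,0.31,0,0,0,0,50],[0.08,0.31,0,0,0,0,50]]';python3 -c "
from h import *
shot('wrist','w8')
go([0.5439,0.2166,0.04],1.265)"
```

```text
t: 16.73
eef_pos: [0.5743, 0.1522, 0.2]
orientation: [[-0.957, 0.289, 0.001], [0.289, 0.957, 0.007], [0.001, 0.007, -1.0]]
ft_force: [0.1, 1.5, 0.7]
grip_width: 0.0502
t: 17.07
eef_pos: [0.5783, 0.2059, 0.1981]
orientation: [[-0.955, 0.297, -0.001], [0.297, 0.955, 0.0], [0.001, 0.0, -1.0]]
ft_force: [0.5, -1.5, -0.0]
grip_width: 0.0501
t 17.12 q7 0.84 shift [0.1844 0.0106 0.79  ] turn [-0.0004 -0.0002  0.0004]
```

View pics/w8.png

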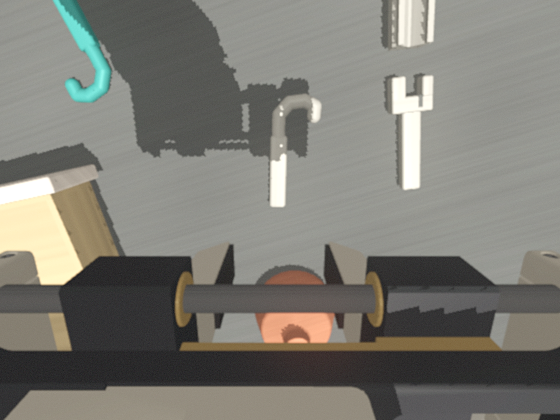

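Run:
```python
from h import *
A=ray("w8",279,138,.014);B=ray("w8",278,206,.014);d=A-B;n=np.linalg.norm(d);o=B+d/n*.06
a=np.arctan2(-d[1],-d[0]);print(A,B,n,a,o)
go([o[0],o[1],0.04],a+np.pi/2)
```

```text
[0.52830009 0.22195708 0.014     ] [0.60060236 0.19817877 0.014     ] 0.07611193249198381 -0.31773154066282844 [0.54360557 0.21692351 0.014     ]
t 17.12 q7 0.84 shift [0.1863 0.0117 0.79  ] turn [-0.0004 -0.0002  0.0042]
```

```bash
python3 -m crank '[[0.05,0.01,0.15,0,0,0.004,50],[0.1,0.01,0.3,0,0,0.004,50],[0.15,0.01,0.45,0,0,0.004,50],[0.185,0.01,0.62,0,0,0.004,50],[0.185,0.01,0.79,0,0,0.004,50],[0.185,0.01,0.79,0,0,0.004,50],[0.185,0.01,0.79,0,0,0.004,50]]';python3 -c "
from h import *
go([0.5436,0.2169,0.006],1.253)"
```

```text
t: 17.7
eef_pos: [0.5429, 0.2143, 0.0391]
orientation: [[-0.949, 0.315, -0.004], [0.315, 0.949, -0.003], [0.003, -0.004, -1.0]]
ft_force: [0.0, -0.5, -0.3]
grip_width: 0.0501
t 17.7 q7 0.75 shift [-1.000e-04  1.400e-02  1.656e-01] turn [-0.0013 -0.001  -0.0007]
```

```bash
python3 -m crank '[[0,0.01,0.08,0,0,0,50],[0,0.01,0.165,0,0,0,50],[0,0.01,0.165,0,0,0,50],[0,0.01,0.165,0,0,0,0],[0,0.01,0.165,0,0,0,0],[0,0.01,0.165,0,0,0,0],[0,0.01,0.165,0,0,0,0],[0,0.01,0.165,0,0,0,0]]' 40;python3 -m crank '[[0,0,-0.1,0,0,0,0],[0,0,-0.3,0,0,0,0],[0,0,-0.5,0,0,0,0],[0,0,-0.7,0,0,0,0],[0,0,-0.7,0,0,0,0],[0,0,-0.7,0,0,0,0]]' 40; python3 -c "
from h import *
go([.5753,-0.2087,0.15],1.486)"
```

```text
t: 18.37
eef_pos: [0.5456, 0.2188, 0.0088]
orientation: [[-0.95, 0.313, 0.001], [0.313, 0.95, 0.0], [-0.001, 0.0, -1.0]]
ft_force: [-0.6, -1.3, 1.0]
grip_width: 0.0214
t: 18.87
eef_pos: [0.5473, 0.2201, 0.1514]
orientation: [[-0.95, 0.313, 0.007], [0.313, 0.95, 0.003], [-0.005, 0.005, -1.0]]
ft_force: [0.5, 0.2, -0.4]
grip_width: 0.001
t 18.87 q7 0.77 shift [-8.0350e-01 -1.9927e+00  1.9000e-03] turn [ 0.0013  0.0019 -0.0742]
```

The grip missed: I lifted before the fingers had finished closing. I'll look again.

```bash
python3 -m crank '[[-0.1,0,-0.15,0,0,0,50],[-0.1,0,-0.15,0,0,0,50],[-0.1,0,-0.15,0,0,0,50],[-0.1,0,-0.15,0,0,0,50]]'; python3 -c "
from h import *
shot('wrist','w9')"
```

```text
t: 19.2
eef_pos: [0.5629, 0.2124, 0.1763]
orientation: [[-0.95, 0.313, -0.002], [0.313, 0.95, -0.001], [0.002, -0.001, -1.0]]
ft_force: [-0.9, 0.6, -0.2]
grip_width: 0.0228
```

View pics/w9.png

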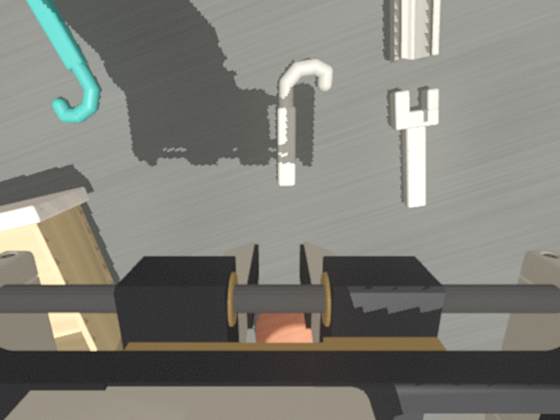

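Run:
```python
from h import *
P,p=cloud("w9");cv2.imwrite("pics/w9c.png",cv2.resize(p[50:200,230:370],None,fx=4,fy=4,interpolation=cv2.INTER_CUBIC))
m=np.zeros((420,560),bool);m[112:190,272:300]=1;m&=(P[...,2]>.008)&(P[...,2]<.02)
q=P[m][:,:2].astype(np.float32);rc=cv2.minAreaRect(q*1000);print(rc)
c,ev=cv2.PCACompute(q,mean=None);print(c,np.arctan2(ev[0,1],ev[0,0]))
B=ray("w9",287,185,.014);print(B)
d=-ev[0]*np.sign(ev[0,0]);o=B[:2]+d*.06;print(o);a=np.arctan2(-d[1],-d[0]);print(a)
go([o[0],o[1],.05],a+np.pi/2)
```

```text
((524.9976806640625, 232.5322723388672), (17.96101951599121, 74.0499496459961), 71.71578979492188)
[[0.52337635 0.23318738]] -0.31330538
[0.55985587 0.22251006 0.014     ]
[0.50277666 0.24100235]
-0.31330538
t 19.25 q7 0.8 shift [0.3258 0.0431 0.6304] turn [-0.0006 -0.0008 -0.0014]
```

View pics/w9c.png

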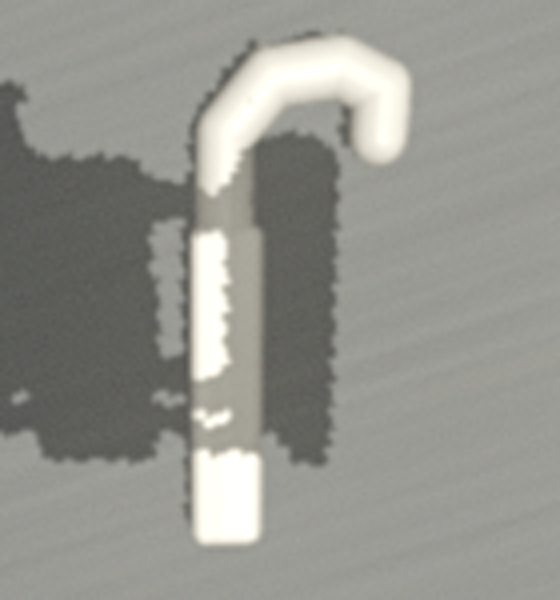

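The hook has shifted about 40 mm along its length and its handle end is now at w9 (287,185). I'll try the grasp again.

```bash
python3 -m crank '[[0.1,0.02,0.1,0,0,0,50],[0.2,0.04,0.2,0,0,0,50],[0.32,0.043,0.4,0,0,0,50],[0.326,0.043,0.6,0,0,0,50],[0.326,0.043,0.63,0,0,0,50],[0.326,0.043,0.63,0,0,0,50],[0.326,0.043,0.63,0,0,0,50]]';python3 -c "
from h import *
go([0.5028,0.241,0.006],1.2575)"
```

```text
t: 19.83
eef_pos: [0.5049, 0.241, 0.0516]
orientation: [[-0.95, 0.313, -0.001], [0.313, 0.95, -0.001], [0.001, -0.001, -1.0]]
ft_force: [0.0, -0.1, 0.7]
grip_width: 0.0499
t 19.83 q7 0.67 shift [ 0.0099 -0.0029  0.2282] turn [-0.0003 -0.0002 -0.0016]
```

```bash
python3 -m crank '[[0.01,0,0.1,0,0,0,50],[0.01,0,0.225,0,0,0,50],[0.01,0,0.225,0,0,0,40],[0.01,0,0.225,0,0,0,0],[0.01,0,0.225,0,0,0,0],[0.01,0,0.225,0,0,0,0],[0.01,0,0.225,0,0,0,0],[0.01,0,0.225,0,0,0,0],[0.01,0,0.225,0,0,0,0],[0.01,0,0.225,0,0,0,0]]' 40;python3 -m crank '[[0,0,0,0,0,0,0],[0,0,0,0,0,0,0],[0,0,0,0,0,0,0]]' 40
```

```text
t: 20.67
eef_pos: [0.5039, 0.2419, 0.0082]
orientation: [[-0.95, 0.313, 0.002], [0.313, 0.95, 0.0], [-0.002, 0.001, -1.0]]
ft_force: [-1.2, -1.3, 7.3]
grip_width: 0.0176
t: 20.92
eef_pos: [0.5039, 0.242, 0.0082]
orientation: [[-0.95, 0.313, 0.002], [0.313, 0.95, 0.0], [-0.002, 0.001, -1.0]]
ft_force: [-1.0, -1.3, 8.1]
grip_width: 0.0172
```

```bash
python3 -m crank '[[0,0,-0.1,0,0,0,0],[0,0,-0.3,0,0,0,0],[0,0,-0.5,0,0,0,0],[0,0,-0.7,0,0,0,0],[0,0,-0.7,0,0,0,0],[0,0,-0.7,0,0,0,0]]' 40; python3 -c "
from h import *
go([.5753,-0.2087,0.15],1.486)"
```

```text
t: 21.42
eef_pos: [0.5048, 0.243, 0.15]
orientation: [[-0.95, 0.313, 0.006], [0.313, 0.95, 0.003], [-0.005, 0.005, -1.0]]
ft_force: [-0.3, -0.4, -2.6]
grip_width: 0.017
t 21.42 q7 0.69 shift [-1.0411 -2.0352 -0.0048] turn [ 0.0013  0.0017 -0.0742]
```

```bash
python3 -m crank '[[-0.04,-0.08,0,0,0,0,0],[-0.12,-0.24,0,0,0,-0.02,0],[-0.2,-0.4,0,0,0,-0.04,0],[-0.28,-0.56,0,0,0,-0.074,0],[-0.36,-0.72,0,0,0,-0.074,0],[-0.44,-0.86,0,0,0,-0.074,0],[-0.5,-1,0,0,0,-0.074,0],[-0.5,-1,0,0,0,-0.074,0],[-0.5,-1,0,0,0,-0.074,0]]' 40;  python3 -c "
from h import *
go([.5753,-0.2087,0.15],1.486)"
```

```text
t: 22.17
eef_pos: [0.5338, 0.0178, 0.1449]
orientation: [[-0.996, 0.09, -0.003], [0.09, 0.996, -0.001], [0.003, -0.001, -1.0]]
ft_force: [0.3, 0.8, -2.3]
grip_width: 0.0172
t 22.17 q7 1.35 shift [-0.309  -1.1089 -0.0252] turn [-0.0004 -0.0011 -0.0018]
```

```bash
python3 -m crank '[[-0.06,-0.12,0,0,0,0,0],[-0.12,-0.3,0,0,0,0,0],[-0.18,-0.48,0,0,0,0,0],[-0.24,-0.66,0,0,0,0,0],[-0.3,-0.84,0,0,0,0,0],[-0.3,-1,0,0,0,0,0],[-0.3,-1,0,0,0,0,0],[-0.3,-1,0,0,0,0,0],[-0.3,-1,0,0,0,0,0]]' 40;  python3 -c "
from h import *
go([.5753,-0.2087,0.042],1.486);shot('wrist','w10')"
```

```text
t: 22.92
eef_pos: [0.5774, -0.1814, 0.1454]
orientation: [[-0.996, 0.084, -0.002], [0.084, 0.996, 0.002], [0.002, 0.002, -1.0]]
ft_force: [0.1, 1.0, -2.3]
grip_width: 0.017
t 22.92 q7 1.73 shift [-0.0022 -0.138   0.5167] turn [ 0.0006 -0.0007  0.0003]
```

View pics/w10.png

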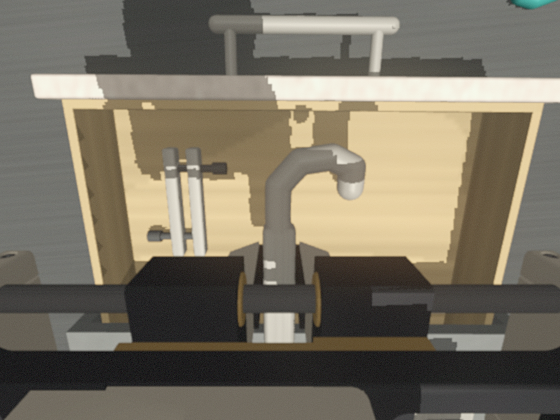

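```bash
python3 -m crank '[[0,-0.12,0.0,0,0,0,0],[0,-0.12,0.1,0,0,0,0],[0,-0.12,0.2,0,0,0,0],[0,-0.12,0.3,0,0,0,0],[0,-0.12,0.4,0,0,0,0],[0,-0.12,0.51,0,0,0,0],[0,-0.12,0.52,0,0,0,0],[0,-0.12,0.52,0,0,0,0]]' 40;python3 -m crank '[[0,0,0.02,0,0,0,18],[0,0,0.02,0,0,0,24],[0,0,0.02,0,0,0,30],[0,0,0.02,0,0,0,30],[0,0,0.02,0,0,0,30],[0,0,-0.2,0,0,0,30],[0,0,-0.4,0,0,0,30],[0,0,-0.7,0,0,0,30],[0,0,-0.75,0,0,0,50]]'; python3 -c "
from h import *
shot('wrist','w11')
shot('side','d11')
P,p=cloud('d11');cv2.imwrite('pics/d11c.png',cv2.resize(p[130:390,150:430],None,fx=2.3,fy=2.3,interpolation=cv2.INTER_CUBIC))"
```

```text
t: 23.63
eef_pos: [0.5748, -0.2047, 0.0412]
orientation: [[-0.997, 0.082, -0.004], [0.082, 0.997, 0.002], [0.004, 0.002, -1.0]]
ft_force: [0.3, 0.6, -1.3]
grip_width: 0.0174
t: 24.38
eef_pos: [0.5773, -0.2082, 0.1972]
orientation: [[-0.996, 0.086, 0.004], [0.086, 0.996, -0.001], [-0.005, -0.001, -1.0]]
ft_force: [-0.1, -1.3, -0.0]
grip_width: 0.0333
```

View pics/w11.png

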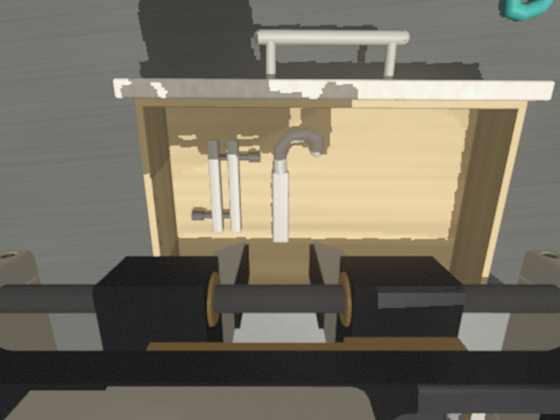

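View pics/d11c.png

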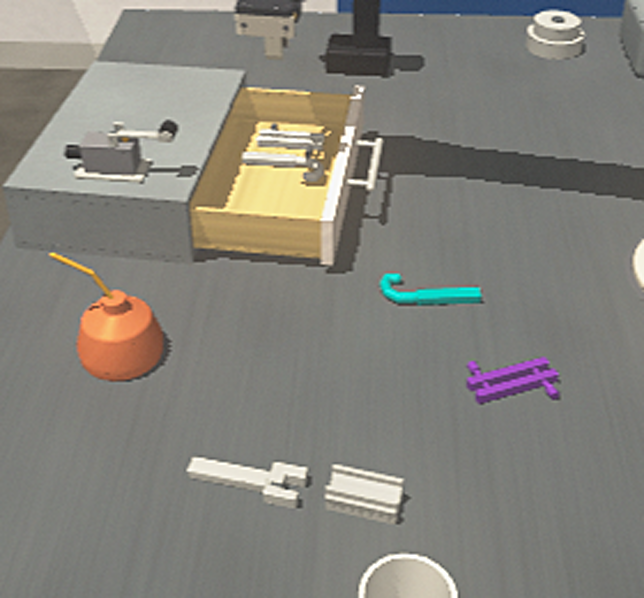

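The clamp (225,185) and hook (283,190) both lie in the drawer. Next is the spanner.

```bash
python3 -m crank '[[0,0.2,0,0,0,0,50],[0,0.4,0,0,0,0,50],[0,0.6,0,0,0,0,50],[0,0.8,0,0,0,0,50],[0,1,0,0,0,0.0,50],[0,1,0,0,0,0.0,50]]';python3 -m crank '[[0,0.2,0,0,0,0,50],[0,0.4,0,0,0,0,50],[0,0.6,0,0,0,0.01,50],[0,0.8,0,0,0,0.02,50],[0,1,0,0,0,0.02,50],[0,1,0,0,0,0.02,50]]';python3 -c "
from h import *
go([0.60,0.355,0.20],1.409)"
```

```text
t: 24.98
eef_pos: [0.593, 0.0039, 0.1928]
orientation: [[-0.997, 0.073, 0.001], [0.073, 0.997, 0.007], [-0.0, 0.007, -1.0]]
ft_force: [0.7, 0.9, -0.2]
grip_width: 0.05
t: 25.48
eef_pos: [0.6081, 0.2032, 0.1927]
orientation: [[-0.991, 0.136, -0.0], [0.136, 0.991, 0.008], [0.001, 0.007, -1.0]]
ft_force: [-1.4, 2.0, 0.1]
grip_width: 0.05
t 25.48 q7 1.01 shift [ 0.1435  0.7465 -0.0309] turn [ 0.0024 -0.0004  0.0081]
```

```bash
python3 -m crank '[[0.03,0.2,0,0,0,0,50],[0.07,0.4,0,0,0,0.008,50],[0.11,0.6,0,0,0,0.008,50],[0.14,0.74,0,0,0,0.008,50],[0.14,0.74,-0.03,0,0,0.008,50],[0.14,0.74,-0.03,0,0,0.008,50],[0.14,0.74,-0.03,0,0,0.008,50]]';python3 -c "
from h import *
shot('wrist','w12')"
```

```text
t: 26.07
eef_pos: [0.6047, 0.3402, 0.1985]
orientation: [[-0.985, 0.173, 0.0], [0.173, 0.985, -0.001], [-0.001, -0.001, -1.0]]
ft_force: [-0.2, -1.1, 0.1]
grip_width: 0.0505
```

View pics/w12.png

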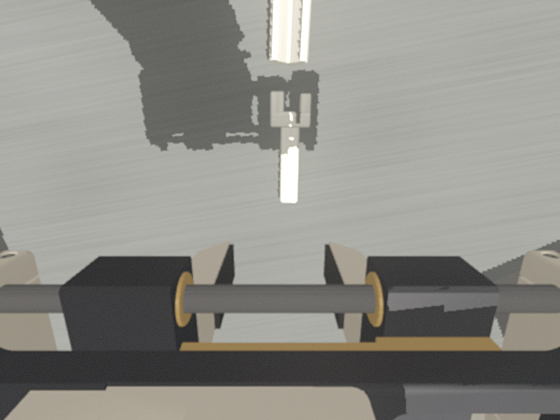

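Spanner handle end is at (289,203) and the head at (290,108).

Run:
```python
from h import *
P,p=cloud("w12")
m=np.zeros((420,560),bool);m[132:206,275:305]=1;m&=(P[...,2]>.008)&(P[...,2]<.022)
q=P[m][:,:2].astype(np.float32);print(cv2.minAreaRect(q*1000))
c,ev=cv2.PCACompute(q,mean=None)
B=ray("w12",289,203,.014)
d=-ev[0]*np.sign(ev[0,0]);o=B[:2]+d*.058;a=np.arctan2(-d[1],-d[0]);print(c,B,o,a)
go([o[0],o[1],.05],a+np.pi/2)
```

```text
((587.7284545898438, 354.506103515625), (19.778427124023438, 78.70356750488281), 80.04003143310547)
[[0.5855126  0.35445642]] [0.62680981 0.34803284 0.014     ] [0.56976098 0.35849373] -0.18135265
t 26.12 q7 0.77 shift [0.1911 0.0663 0.7417] turn [-0.0005  0.0002  0.0019]
```

```bash
python3 -m crank '[[0.06,0.03,0.1,0,0,0,50],[0.12,0.06,0.25,0,0,0,50],[0.19,0.064,0.4,0,0,0,50],[0.19,0.064,0.55,0,0,0,50],[0.19,0.064,0.7,0,0,0,50],[0.19,0.064,0.74,0,0,0,50],[0.19,0.064,0.74,0,0,0,50]]';python3 -c "
from h import *
go([0.5698,0.3575,0.006],1.3895)"
```

```text
t: 26.7
eef_pos: [0.5677, 0.3568, 0.0476]
orientation: [[-0.985, 0.175, -0.005], [0.175, 0.985, -0.004], [0.004, -0.005, -1.0]]
ft_force: [-0.6, 0.5, -0.1]
grip_width: 0.0502
t 26.7 q7 0.69 shift [-0.0103  0.0064  0.2078] turn [-0.0017 -0.0013  0.0017]
```

```bash
python3 -m crank '[[-0.01,0,0.1,0,0,0,50],[-0.01,0,0.2,0,0,0,50],[-0.01,0,0.2,0,0,0,40],[-0.01,0,0.2,0,0,0,0],[-0.01,0,0.2,0,0,0,0],[-0.01,0,0.2,0,0,0,0],[-0.01,0,0.2,0,0,0,0],[-0.01,0,0.2,0,0,0,0],[-0.01,0,0.2,0,0,0,0],[-0.01,0,0.2,0,0,0,0]]' 40;python3 -m crank '[[0,0,0,0,0,0,0],[0,0,0,0,0,0,0],[0,0,-0.1,0,0,0,0],[0,0,-0.3,0,0,0,0],[0,0,-0.5,0,0,0,0],[0,0,-0.7,0,0,0,0],[0,0,-0.7,0,0,0,0],[0,0,-0.7,0,0,0,0]]' 40; python3 -c "
from h import *
go([.5817,-0.134,0.15],1.486)"
```

```text
t: 27.53
eef_pos: [0.5721, 0.3601, 0.0125]
orientation: [[-0.985, 0.173, 0.002], [0.173, 0.985, 0.0], [-0.002, 0.001, -1.0]]
ft_force: [-1.1, -2.5, 6.9]
grip_width: 0.0179
t: 28.2
eef_pos: [0.5728, 0.362, 0.1546]
orientation: [[-0.985, 0.172, 0.006], [0.172, 0.985, 0.004], [-0.005, 0.005, -1.0]]
ft_force: [0.0, -0.4, -2.9]
grip_width: 0.0176
t 28.2 q7 0.71 shift [-0.471  -2.4352  0.0132] turn [ 0.0016  0.0017 -0.0281]
```

```bash
python3 -m crank '[[0,-0.08,0,0,0,0,0],[-0.05,-0.24,0,0,0,-0.01,0],[-0.1,-0.42,0,0,0,-0.02,0],[-0.14,-0.6,0,0,0,-0.028,0],[-0.17,-0.78,0,0,0,-0.028,0],[-0.19,-0.92,0,0,0,-0.028,0],[-0.19,-1,0,0,0,-0.028,0],[-0.19,-1,0,0,0,-0.028,0],[-0.19,-1,0,0,0,-0.028,0]]' 40;  python3 -c "
from h import *
go([.5817,-0.134,0.15],1.486)"
```

```text
t: 28.95
eef_pos: [0.5726, 0.155, 0.149]
orientation: [[-0.996, 0.088, -0.003], [0.088, 0.996, -0.001], [0.003, -0.001, -1.0]]
ft_force: [-0.2, 1.0, -1.9]
grip_width: 0.0177
t 28.95 q7 1.1 shift [-0.1723 -1.4353 -0.0039] turn [-0.0004 -0.001  -0.0011]
```

```bash
python3 -m crank '[[0,-0.08,0,0,0,0,0],[-0.04,-0.24,0,0,0,0,0],[-0.08,-0.42,0,0,0,0,0],[-0.12,-0.6,0,0,0,0,0],[-0.15,-0.78,0,0,0,0,0],[-0.17,-0.92,0,0,0,0,0],[-0.17,-1,0,0,0,0,0],[-0.17,-1,0,0,0,0,0]]' 40;  python3 -m crank '[[0,-0.1,0,0,0,0,0],[0,-0.25,0,0,0,0,0],[0,-0.4,0,0,0,0,0],[0,-0.4,0,0,0,0,0],[0,-0.4,0,0,0,0,0]]' 40; python3 -c "
from h import *
go([.5817,-0.134,0.046],1.486);shot('wrist','w13')"
```

```text
t: 29.62
eef_pos: [0.5901, -0.0498, 0.1495]
orientation: [[-0.996, 0.09, -0.002], [0.09, 0.996, -0.002], [0.002, -0.002, -1.0]]
ft_force: [0.1, -0.2, -1.3]
grip_width: 0.0175
t: 30.03
eef_pos: [0.5835, -0.1255, 0.1497]
orientation: [[-0.996, 0.087, -0.001], [0.087, 0.996, 0.0], [0.001, 0.0, -1.0]]
ft_force: [-1.1, 1.2, -2.7]
grip_width: 0.0175
t 30.03 q7 1.61 shift [ 0.0048 -0.0434  0.5186] turn [ 0.0001 -0.0004 -0.0008]
```

View pics/w13.png

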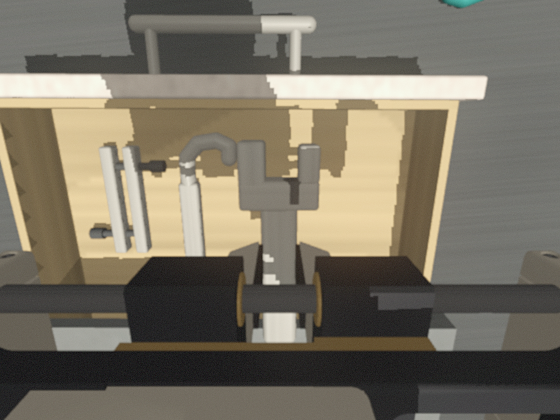

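```bash
python3 -m crank '[[0,-0.03,0.0,0,0,0,0],[0,-0.03,0.1,0,0,0,0],[0,-0.03,0.2,0,0,0,0],[0,-0.03,0.3,0,0,0,0],[0,-0.03,0.4,0,0,0,0],[0,-0.03,0.51,0,0,0,0],[0,-0.03,0.53,0,0,0,0],[0,-0.03,0.53,0,0,0,0]]' 40;python3 -m crank '[[0,0,0.02,0,0,0,18],[0,0,0.02,0,0,0,24],[0,0,0.02,0,0,0,30],[0,0,0.02,0,0,0,30],[0,0,0.02,0,0,0,30],[0,0,-0.2,0,0,0,30],[0,0,-0.4,0,0,0,30],[0,0,-0.7,0,0,0,30],[0,0,-0.75,0,0,0,50]]'; python3 -c "
from h import *
shot('wrist','w14')
shot('side','d14')
P,p=cloud('d14');cv2.imwrite('pics/d14c.png',cv2.resize(p[130:390,150:430],None,fx=2.3,fy=2.3,interpolation=cv2.INTER_CUBIC))"
```

```text
t: 30.75
eef_pos: [0.5819, -0.1291, 0.0429]
orientation: [[-0.997, 0.083, -0.004], [0.083, 0.997, 0.002], [0.004, 0.001, -1.0]]
ft_force: [-0.2, -0.7, -1.4]
grip_width: 0.0173
t: 31.5
eef_pos: [0.5849, -0.1315, 0.1993]
orientation: [[-0.996, 0.086, 0.005], [0.086, 0.996, -0.001], [-0.005, -0.001, -1.0]]
ft_force: [1.5, -0.6, -0.4]
grip_width: 0.0334
```

View pics/w14.png

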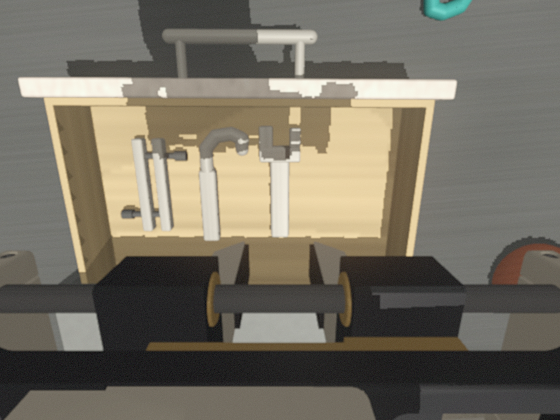

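View pics/d14c.png

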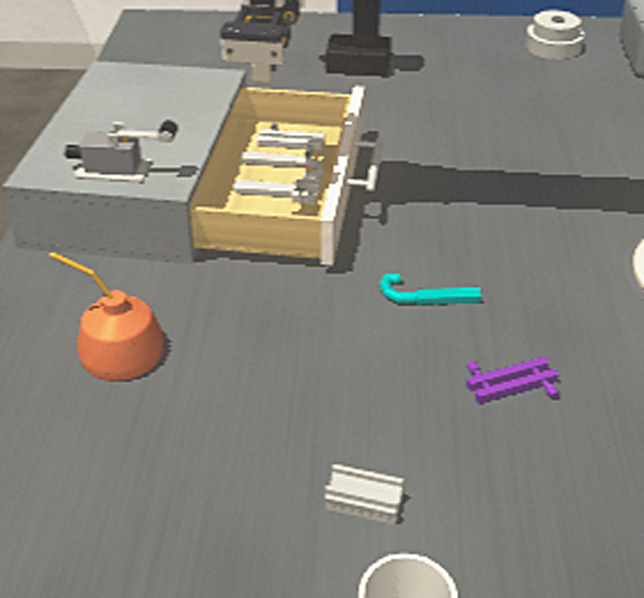

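Three tools are in. Before the vee block I'll check its clearance to the mug.

Run:
```python
from h import *
for fn in("w1","d14","s4"):
    P,p=cloud(fn)
    m=(P[...,2]>0.05)&(P[...,2]<.1)&(P[...,0]>.3)&(P[...,0]<.55)&(P[...,1]>.44)&(P[...,1]<.65)
    q=P[m];print(fn,len(q),np.percentile(q,[1,50,99],axis=0).round(3).tolist())
    m&=(P[...,2]>.086);q=P[m]
    if len(q)>8:
        (c,rd)=cv2.minEnclosingCircle((q[:,:2]*1000).astype(np.float32));print(c,rd)
```

```text
w1 3475 [[0.373, 0.498, 0.051], [0.409, 0.548, 0.075], [0.449, 0.575, 0.091]]
(411.020751953125, 537.2405395507812) 40.718875885009766
d14 1175 [[0.369, 0.501, 0.051], [0.407, 0.546, 0.075], [0.445, 0.587, 0.09]]
(407.3168029785156, 539.0126953125) 40.67713165283203
s4 354 [[0.371, 0.497, 0.051], [0.411, 0.539, 0.072], [0.454, 0.606, 0.093]]
(412.45196533203125, 538.6846923828125) 43.34525680541992
```

```bash
python3 -m crank '[[0,0.2,0,0,0,0,70],[0,0.4,0,0,0,0,70],[0,0.6,0,0,0,0,70],[0,0.8,0,0,0,0,70],[0.1,1,0,0,0,0.0,70],[0.15,1,0,0,0,0.0,70]]';python3 -m crank '[[0.1,0.2,0,0,0,0,70],[0.2,0.38,0,0,0,0,70],[0.3,0.55,0,0,0,0.01,70],[0.35,0.75,0,0,0,0.02,70],[0.35,0.95,0,0,0,0.02,70],[0.35,0.95,0,0,0,0.02,70]]';python3 -c "
from h import *
go([0.48,0.372,0.20],1.4)"
```

```text
t: 32.1
eef_pos: [0.5691, 0.0814, 0.1947]
orientation: [[-0.997, 0.075, -0.0], [0.075, 0.997, 0.006], [0.001, 0.006, -1.0]]
ft_force: [-1.0, 1.1, 0.2]
grip_width: 0.0697
t: 32.6
eef_pos: [0.5145, 0.2768, 0.1954]
orientation: [[-0.991, 0.137, 0.001], [0.137, 0.991, 0.007], [0.0, 0.007, -1.0]]
ft_force: [-0.7, 0.8, 0.1]
grip_width: 0.0701
t 32.6 q7 0.81 shift [ 0.2357  0.448  -0.0196] turn [ 0.0023 -0.0001  0.0108]
```

```bash
python3 -m crank '[[0.08,0.15,0,0,0,0,70],[0.16,0.3,0,0,0,0.01,70],[0.23,0.45,0,0,0,0.01,70],[0.23,0.45,0,0,0,0.01,70],[0.23,0.45,-0.02,0,0,0.01,70],[0.23,0.45,-0.02,0,0,0.01,70]]';python3 -c "
from h import *
shot('wrist','w15')"
```

```text
t: 33.1
eef_pos: [0.4852, 0.3613, 0.1991]
orientation: [[-0.984, 0.178, 0.001], [0.178, 0.984, -0.0], [-0.001, -0.0, -1.0]]
ft_force: [0.3, -0.1, 0.3]
grip_width: 0.0704
```

View pics/w15.png

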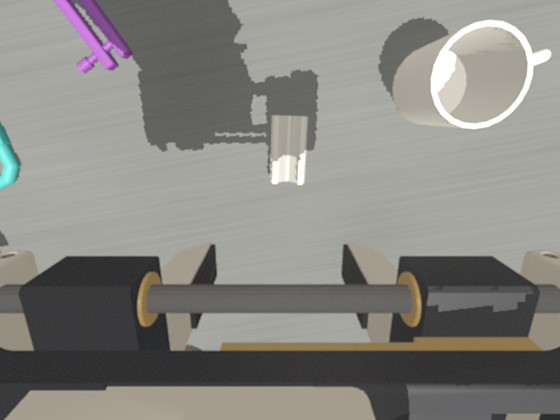

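Run:
```python
from h import *
P,p=cloud("w15");cv2.imwrite("pics/w15c.png",cv2.resize(p[105:200,245:335],None,fx=6,fy=6,interpolation=cv2.INTER_CUBIC))
m=np.zeros((420,560),bool);m[105:195,260:315]=1;m&=(P[...,2]>.024)&(P[...,2]<.036)
q=P[m][:,:2].astype(np.float32);rc=cv2.minAreaRect(q*1000);print(rc,np.percentile(P[m][:,2],90))
A=ray("w15",289,116,.03);B=ray("w15",287.5,185,.03);d=B-A;print((A+B)/2,np.linalg.norm(d),np.arctan2(d[1],d[0]))
a=-np.radians(90-rc[2]) if rc[2]>45 else np.radians(rc[2]);print(a)
go([rc[0][0]/1000,rc[0][1]/1000,.06],a+np.pi/2)
```

```text
((447.4809875488281, 378.0050354003906), (32.03917694091797, 69.10977172851562), 77.77339172363281) 0.030888685840278568
[0.44806374 0.37810427 0.03      ] 0.07096112291918866 -0.1937317126512034
-0.2133945707741962
t 33.15 q7 0.61 shift [0.2049 0.0521 0.6947] turn [-0.0001  0.0003  0.0103]
```

View pics/w15c.png

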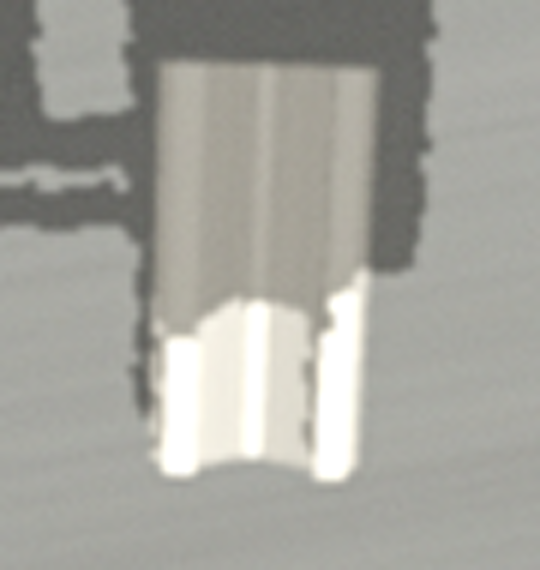

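```bash
python3 -m crank '[[0.07,0.03,0.1,0,0,0.007,70],[0.14,0.05,0.25,0,0,0.007,70],[0.2,0.052,0.4,0,0,0.007,70],[0.203,0.052,0.55,0,0,0.007,70],[0.203,0.052,0.69,0,0,0.007,70],[0.203,0.052,0.69,0,0,0.007,70],[0.203,0.052,0.69,0,0,0.007,70]]';python3 -c "
from h import *
go([0.4478,0.378,0.009],1.37)"
```

```text
t: 33.73
eef_pos: [0.4467, 0.3768, 0.0596]
orientation: [[-0.979, 0.203, -0.002], [0.203, 0.979, -0.003], [0.002, -0.003, -1.0]]
ft_force: [0.3, 0.5, 1.0]
grip_width: 0.0699
t 33.73 q7 0.47 shift [-0.0045  0.008   0.2532] turn [-0.0011 -0.0006 -0.001 ]
```

```bash
python3 -m crank '[[-0.004,0.006,0.1,0,0,0,70],[-0.004,0.006,0.25,0,0,0,70],[-0.004,0.006,0.25,0,0,0,60],[-0.004,0.006,0.25,0,0,0,0],[-0.004,0.006,0.25,0,0,0,0],[-0.004,0.006,0.25,0,0,0,0],[-0.004,0.006,0.25,0,0,0,0],[-0.004,0.006,0.25,0,0,0,0],[-0.004,0.006,0.25,0,0,0,0],[-0.004,0.006,0.25,0,0,0,0]]' 50;python3 -m crank '[[0,0,0,0,0,0,0],[0,0,0,0,0,0,0],[0,0,-0.1,0,0,0,0],[0,0,-0.3,0,0,0,0],[0,0,-0.5,0,0,0,0],[0,0,-0.7,0,0,0,0],[0,0,-0.75,0,0,0,0],[0,0,-0.75,0,0,0,0],[0,0,-0.75,0,0,0,0]]' 50; python3 -c "
from h import *
go([.588,-0.0593,0.15],1.486)"
```

```text
t: 34.57
eef_pos: [0.4484, 0.3792, 0.0119]
orientation: [[-0.98, 0.201, 0.001], [0.201, 0.98, -0.001], [-0.001, -0.001, -1.0]]
ft_force: [-1.3, -3.3, 8.3]
grip_width: 0.0319
t: 35.32
eef_pos: [0.4473, 0.3798, 0.1602]
orientation: [[-0.98, 0.2, -0.0], [0.2, 0.98, -0.0], [0.0, -0.0, -1.0]]
ft_force: [-0.2, -1.1, -5.4]
grip_width: 0.0311
t 35.32 q7 0.5 shift [-1.1292 -2.0099  0.0517] turn [-0.0001 -0.     -0.0372]
```

```bash
python3 -m crank '[[-0.04,-0.08,0,0,0,0,0],[-0.12,-0.22,0,0,0,-0.01,0],[-0.2,-0.37,0,0,0,-0.02,0],[-0.28,-0.52,0,0,0,-0.037,0],[-0.36,-0.67,0,0,0,-0.037,0],[-0.45,-0.82,0,0,0,-0.037,0],[-0.53,-0.97,0,0,0,-0.037,0],[-0.55,-1,0,0,0,-0.037,0],[-0.55,-1,0,0,0,-0.037,0]]' 50;  python3 -c "
from h import *
go([.588,-0.0593,0.15],1.486)"
```

```text
t: 36.07
eef_pos: [0.5145, 0.1566, 0.1573]
orientation: [[-0.996, 0.092, -0.005], [0.092, 0.996, -0.004], [0.005, -0.004, -1.0]]
ft_force: [-0.0, 0.1, -4.1]
grip_width: 0.0315
t 36.07 q7 1.04 shift [-0.4659 -1.0407  0.0389] turn [-0.0014 -0.0016 -0.0025]
```

```bash
python3 -m crank '[[-0.06,-0.12,0,0,0,0,0],[-0.14,-0.28,0,0,0,0,0],[-0.21,-0.44,0,0,0,0,0],[-0.28,-0.6,0,0,0,0,0],[-0.36,-0.76,0,0,0,0,0],[-0.44,-0.9,0,0,0,0,0],[-0.45,-1,0,0,0,0,0],[-0.45,-1,0,0,0,0,0],[-0.45,-1,0,0,0,0,0],[-0.45,-1,0,0,0,0,0]]' 50;  python3 -c "
from h import *
go([.588,-0.0593,0.055],1.486);shot('wrist','w16')"
```

```text
t: 36.9
eef_pos: [0.5864, -0.0426, 0.1585]
orientation: [[-0.996, 0.084, -0.004], [0.084, 0.996, 0.002], [0.004, 0.001, -1.0]]
ft_force: [-0.3, 0.1, -4.1]
grip_width: 0.0318
t 36.9 q7 1.45 shift [-0.017  -0.083   0.5173] turn [ 0.0004 -0.0013  0.0003]
```

View pics/w16.png

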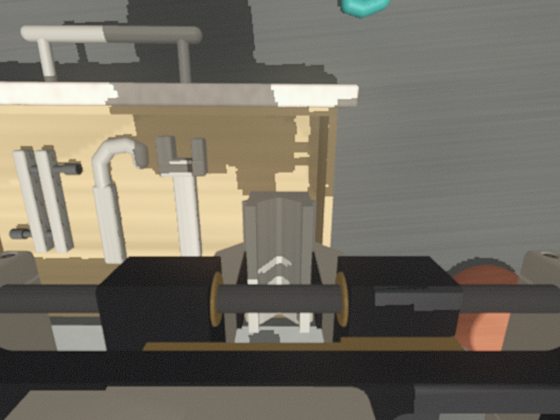

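```bash
python3 -m crank '[[-0.01,-0.085,0.0,0,0,0,0],[-0.01,-0.085,0.05,0,0,0,0],[-0.01,-0.085,0.15,0,0,0,0],[-0.01,-0.085,0.25,0,0,0,0],[-0.01,-0.085,0.35,0,0,0,0],[-0.01,-0.085,0.45,0,0,0,0],[-0.01,-0.085,0.55,0,0,0,0],[-0.01,-0.085,0.57,0,0,0,0],[-0.01,-0.085,0.57,0,0,0,0]]' 50;python3 -m crank '[[0,0,0.01,0,0,0,32],[0,0,0.01,0,0,0,36],[0,0,0.01,0,0,0,42],[0,0,0.01,0,0,0,42],[0,0,0.01,0,0,0,42],[0,0,-0.2,0,0,0,42],[0,0,-0.4,0,0,0,42],[0,0,-0.7,0,0,0,42],[0,0,-0.75,0,0,0,42],[0,0,-0.75,0,0,0,42]]'; python3 -c "
from h import *
shot('wrist','w17')
shot('side','d17')
P,p=cloud('d17');cv2.imwrite('pics/d17c.png',cv2.resize(p[130:390,150:430],None,fx=2.3,fy=2.3,interpolation=cv2.INTER_CUBIC))"
```

```text
t: 37.7
eef_pos: [0.5863, -0.0601, 0.0443]
orientation: [[-0.996, 0.084, -0.005], [0.084, 0.996, 0.001], [0.005, 0.001, -1.0]]
ft_force: [0.6, 0.0, -4.6]
grip_width: 0.0319
t: 38.53
eef_pos: [0.5936, -0.0621, 0.2052]
orientation: [[-0.996, 0.086, 0.014], [0.086, 0.996, -0.001], [-0.014, -0.0, -1.0]]
ft_force: [1.3, 0.1, 0.9]
grip_width: 0.042
```

View pics/w17.png

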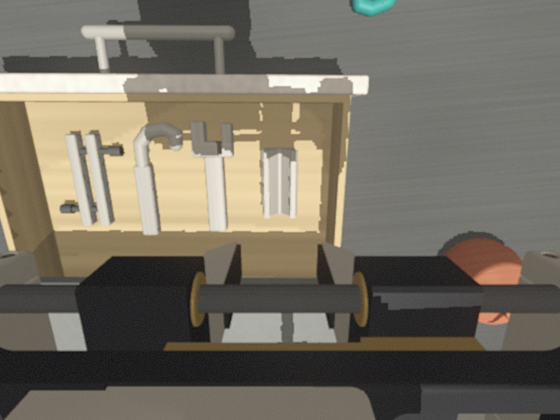

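View pics/d17c.png

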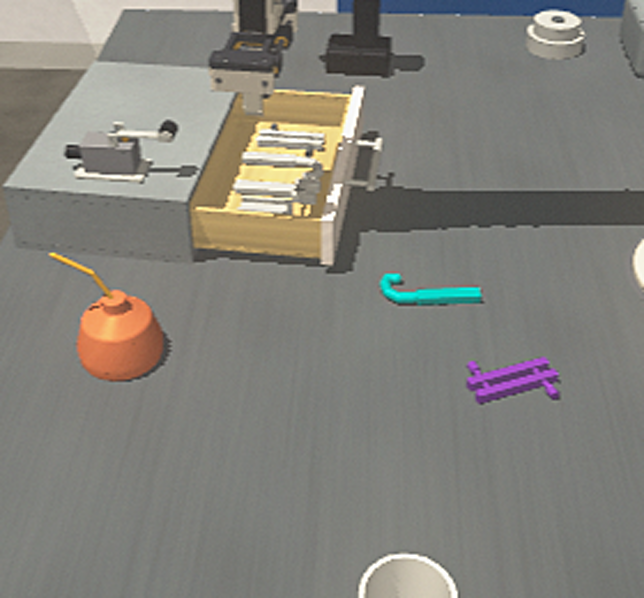

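All four tools are in the drawer, w17: clamp (85,180), hook (148,190), spanner (215,185) and vee block (280,185), and none are left on the bench. Now I'll shut it by pushing the handle from the front with the fingers closed.

```bash
python3 -c "
from h import *
go([.405,-0.149,0.205],1.486)"; python3 -m crank '[[0.15,0,0,0,0,0,20],[0.35,-0.1,0,0,0,0,0],[0.55,-0.25,0,0,0,0,0],[0.75,-0.4,0,0,0,0,0],[0.9,-0.5,0,0,0,0,0],[0.9,-0.5,0,0,0,0,0],[0.9,-0.5,0,0,0,0,0]]' 20; python3 -c "
from h import *
go([.405,-0.149,0.05],1.486)"
```

```text
t 38.63 q7 1.49 shift [ 0.8838 -0.5126 -0.0335] turn [-0.      0.0015 -0.0003]
t: 39.22
eef_pos: [0.3956, -0.148, 0.1951]
orientation: [[-0.996, 0.091, -0.005], [0.091, 0.996, 0.0], [0.005, -0.0, -1.0]]
ft_force: [0.7, 0.4, 0.6]
grip_width: 0.002
t 39.22 q7 1.76 shift [-0.0511 -0.0008  0.7253] turn [-0.     -0.0016 -0.002 ]
```

```bash
python3 -m crank '[[0,0,0.15,0,0,-0.002,0],[0,0,0.3,0,0,-0.002,0],[0,0,0.45,0,0,-0.002,0],[0,0,0.6,0,0,-0.002,0],[0,0,0.72,0,0,-0.002,0],[0,0,0.72,0,0,-0.002,0],[0,0,0.72,0,0,-0.002,0]]' 20; python3 -c "
from h import *
go([.5985,-0.1655,0.05],1.486)
shot('wrist','w18')"
```

```text
t: 39.8
eef_pos: [0.3995, -0.1448, 0.0512]
orientation: [[-0.997, 0.078, -0.004], [0.078, 0.997, 0.002], [0.005, 0.002, -1.0]]
ft_force: [0.6, -0.3, 0.3]
grip_width: 0.0004
t 39.8 q7 1.73 shift [-1.     -0.0253  0.0016] turn [ 0.0005 -0.0014  0.0021]
```

View pics/w18.png

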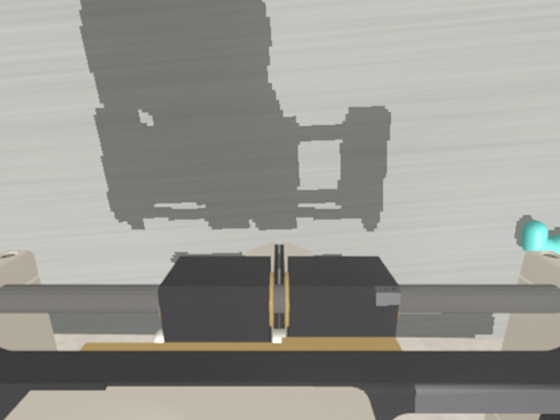

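```bash
python3 -m crank '[[-0.04,0,0,0,0,0,0],[-0.08,0,0,0,0,0,0],[-0.12,-0.01,0,0,0,0,0],[-0.16,-0.01,0,0,0,0,0],[-0.22,-0.01,0,0,0,0,0],[-0.28,-0.01,0,0,0,0,0],[-0.34,-0.01,0,0,0,0,0],[-0.4,-0.01,0,0,0,0,0],[-0.46,-0.01,0,0,0,0,0],[-0.52,-0.01,0,0,0,0,0],[-0.58,-0.01,0,0,0,0,0],[-0.64,-0.01,0,0,0,0,0]]'; python3 -c "
from h import *
go([.5985,-0.1655,0.05],1.486)"
```

```text
t: 40.85
eef_pos: [0.5292, -0.159, 0.0532]
orientation: [[-0.997, 0.08, 0.0], [0.08, 0.997, -0.001], [-0.0, -0.001, -1.0]]
ft_force: [-1.7, -0.5, 0.9]
grip_width: 0.0004
t 40.85 q7 1.69 shift [-0.3481 -0.0045  0.0159] turn [-0.0003  0.0001  0.0016]
```

```bash
python3 -m crank '[[-0.05,0,0.01,0,0,0,0],[-0.1,0,0.01,0,0,0,0],[-0.15,0,0.01,0,0,0,0],[-0.2,0,0.01,0,0,0,0],[-0.24,0,0.01,0,0,0,0],[-0.27,0,0.01,0,0,0,0],[-0.3,0,0.01,0,0,0,0],[-0.32,0,0.01,0,0,0,0],[-0.33,0,0.01,0,0,0,0],[-0.34,0,0.01,0,0,0,0],[-0.35,0,0.01,0,0,0,0],[-0.35,0,0.01,0,0,0,0]]'; python3 -c "
from h import *
go([.5985,-0.1655,0.05],1.486)"
```

```text
t: 41.85
eef_pos: [0.5973, -0.1635, 0.0505]
orientation: [[-0.997, 0.079, -0.001], [0.079, 0.997, 0.0], [0.001, 0.0, -1.0]]
ft_force: [-2.3, -0.3, 0.7]
grip_width: 0.0004
t 41.85 q7 1.67 shift [-0.0067 -0.0095  0.0027] turn [ 0.0001 -0.0004  0.0018]
```

```bash
python3 -m crank '[[-0.008,0,0,0,0,0,0],[-0.015,0,0,0,0,0,0],[-0.015,0,0,0,0,0,0],[-0.015,0,0,0,0,0,0]]';python3 -m crank '[[-0.008,0,0,0,0,0,0],[-0.015,0,0,0,0,0,0],[-0.015,0,0,0,0,0,0],[-0.015,0,0,0,0,0,0]]'
```

```text
t: 42.18
eef_pos: [0.5975, -0.1635, 0.0503]
orientation: [[-0.997, 0.08, -0.006], [0.08, 0.997, 0.001], [0.007, 0.001, -1.0]]
ft_force: [-8.9, 2.0, 7.9]
grip_width: 0.0004
t: 42.52
eef_pos: [0.5975, -0.1635, 0.05]
orientation: [[-0.997, 0.08, -0.012], [0.08, 0.997, 0.002], [0.012, 0.001, -1.0]]
ft_force: [-16.0, 2.1, 13.8]
grip_width: 0.0004
```

The position no longer advances and the force climbs, so the drawer is on its stop. I'll back away, rise and check.

```bash
python3 -m crank '[[0.03,0,0,0,0,0,0],[0.15,0,0,0,0,0,0],[0.3,0,0,0,0,0,0],[0.3,0,-0.2,0,0,0,0],[0.3,0,-0.4,0,0,0,0],[0.3,0,-0.6,0,0,0,0],[0.3,0,-0.8,0,0,0,0],[0.3,0,-1,0,0,0,0],[0.3,0,-1,0,0,0,0],[0.3,0,-1,0,0,0,0]]'; python3 -c "
from h import *
shot('side','d19');shot('scene','s19')
p=load('d19')[0];cv2.imwrite('pics/d19c.png',cv2.resize(p[130:300,150:330],None,fx=3.5,fy=3.5,interpolation=cv2.INTER_CUBIC))
for fn in('d0','d19'):
  P,p=cloud(fn)
  m=(abs(P[...,2]-.0675)<.006)&(P[...,0]<.64)&(P[...,0]>.42)&(P[...,1]>-.26)&(P[...,1]<-.06)
  print(fn,m.sum(),np.nanmedian(P[m],0))
go([.7055,-0.0575,0.25],1.509)"
```

```text
t: 43.35
eef_pos: [0.5467, -0.16, 0.2544]
orientation: [[-0.997, 0.079, 0.008], [0.079, 0.997, -0.002], [-0.008, -0.001, -1.0]]
ft_force: [-0.4, 0.4, -1.4]
grip_width: 0.0006
d0 91 [ 0.61137211 -0.16704852  0.06442973]
d19 91 [ 0.61140026 -0.16505859  0.06441281]
t 43.45 q7 1.71 shift [-0.7654  0.5711  0.0015] turn [ 0.      0.0001 -0.0055]
```

View pics/d19c.png

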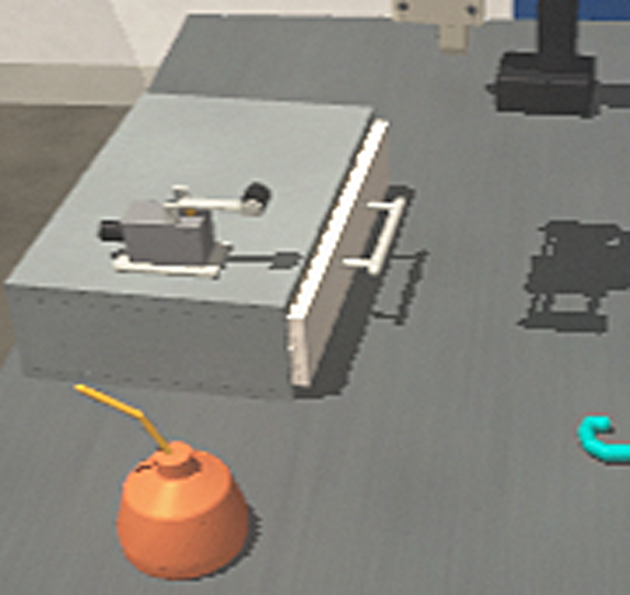

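Handle is back at its starting position (x 0.6114 in both views), so the drawer is fully shut. Next is the second click.

```bash
python3 -m crank '[[-0.12,0.1,0,0,0,-0.005,0],[-0.28,0.21,0,0,0,-0.005,0],[-0.44,0.32,0,0,0,-0.005,0],[-0.6,0.44,0,0,0,-0.005,0],[-0.765,0.57,0,0,0,-0.005,0],[-0.765,0.57,0,0,0,-0.005,0],[-0.765,0.57,0,0,0,-0.005,0],[-0.765,0.57,0,0,0,-0.005,0]]'; python3 -c "
from h import *
go([.7055,-0.057,0.197],1.509)"
```

```text
t: 44.12
eef_pos: [0.7043, -0.058, 0.2477]
orientation: [[-0.998, 0.063, -0.005], [0.063, 0.998, -0.0], [0.005, -0.001, -1.0]]
ft_force: [0.1, -0.2, -0.5]
grip_width: 0.0002
t 44.12 q7 1.51 shift [-0.0069  0.0055  0.2535] turn [-0.0002 -0.0015 -0.0004]
```

```bash
python3 -m crank '[[-0.005,0.005,0.1,0,0,0,0],[-0.005,0.005,0.2,0,0,0,0],[-0.005,0.005,0.3,0,0,0,0],[-0.005,0.005,0.33,0,0,0,0],[-0.005,0.005,0.33,0,0,0,0],[-0.005,0.005,0.33,0,0,0,0]]'
```

```text
t: 44.62
eef_pos: [0.7062, -0.0582, 0.1851]
orientation: [[-0.998, 0.065, -0.0], [0.065, 0.998, -0.0], [0.0, -0.001, -1.0]]
ft_force: [0.6, -0.7, -0.1]
grip_width: 0.0003
```

```bash
python3 -m crank '[[0,0,0.025,0,0,0,0],[0,0,0.05,0,0,0,0],[0,0,0.05,0,0,0,0],[0,0,0.05,0,0,0,0]]'
```

```text
t: 44.95
eef_pos: [0.7072, -0.0572, 0.1755]
orientation: [[-0.998, 0.064, 0.001], [0.064, 0.998, -0.0], [-0.001, -0.0, -1.0]]
ft_force: [-0.2, -0.6, 1.6]
grip_width: 0.0005
```

```bash
python3 -m crank '[[0,0,0.01,0,0,0,0],[0,0,0.02,0,0,0,0],[0,0,0.03,0,0,0,0],[0,0,0.037,0,0,0,0],[0,0,0.037,0,0,0,0],[0,0,0.037,0,0,0,0],[0,0,0.037,0,0,0,0]]';python3 -c "
from h import *
for i in range(4):
  shot('side','d20');s=r.sense();print(s['ft_force'],s['eef_pos'])
for fn in('d19','d2','d20'):
    P,p=cloud(fn)
    m=np.zeros((420,560),bool);m[175:205,205:232]=1
    m&=(P[...,2]>0.14)&(P[...,2]<0.18)&(P[...,0]<0.735)&(p.max(-1)<75)
    q=P[m];print(fn,len(q),np.round(np.percentile(q,[5,50,95],axis=0),4).tolist())
"
```

```text
t: 45.53
eef_pos: [0.7065, -0.057, 0.1673]
orientation: [[-0.998, 0.063, -0.0], [0.063, 0.998, -0.0], [0.0, -0.0, -1.0]]
ft_force: [-3.4, -1.0, 5.1]
grip_width: 0.0005
[-3.84911584 -1.11937111  5.52229849] [ 0.70661496 -0.05696596  0.16738317]
[-3.24414335 -0.67767972  3.52747096] [ 0.70667753 -0.05694792  0.16744034]
[-2.67212656 -0.05664513  3.99725687] [ 0.70668669 -0.05693956  0.16742428]
[-3.12512323 -0.50906281  3.86092337] [ 0.70665346 -0.05693919  0.16735797]
d19 25 [[0.6953, -0.0573, 0.1667], [0.7025, -0.0508, 0.1711], [0.7113, -0.0469, 0.1755]]
d2 25 [[0.6952, -0.0545, 0.1562], [0.7012, -0.0486, 0.1612], [0.7123, -0.044, 0.1661]]
d20 25 [[0.6955, -0.0549, 0.1545], [0.701, -0.0493, 0.1615], [0.712, -0.0445, 0.1645]]
```

Same depth as the first press (about 9.5 mm, roughly 4 N), so it has clicked. I'll release and back off.

```bash
python3 -m crank '[[0,0,-0.05,0,0,0,0],[0,0,-0.2,0,0,0,0],[0,0,-0.4,0,0,0,0],[0,0,-0.55,0,0,0,0],[0.4,0,-0.7,0,0,0,0],[0.6,0,-0.7,0,0,0,0],[0.6,0,-0.7,0,0,0,0],[0.6,0,-0.7,0,0,0,0],[0.6,0,-0.7,0,0,0,0],[0.6,0,-0.7,0,0,0,0]]';python3 -c "
from h import *
shot('side','d21')
for fn in('d19','d21'):
    P,p=cloud(fn)
    m=np.zeros((420,560),bool);m[175:205,205:232]=1
    m&=(P[...,2]>0.14)&(P[...,2]<0.18)&(P[...,0]<0.735)&(p.max(-1)<75)
    q=P[m];print(fn,len(q),np.round(np.percentile(q,[5,50,95],axis=0),4).tolist())
    m=(abs(P[...,2]-.0675)<.006)&(P[...,0]<.64)&(P[...,0]>.42)&(P[...,1]>-.26)&(P[...,1]<-.06)
    print(fn,m.sum(),np.nanmedian(P[m],0))
"
```

```text
t: 46.57
eef_pos: [0.5881, -0.0491, 0.3084]
orientation: [[-0.998, 0.063, 0.003], [0.063, 0.998, 0.0], [-0.003, 0.0, -1.0]]
ft_force: [-0.2, 0.1, 0.4]
grip_width: 0.0006
d19 25 [[0.6953, -0.0573, 0.1667], [0.7025, -0.0508, 0.1711], [0.7113, -0.0469, 0.1755]]
d19 91 [ 0.61140026 -0.16505859  0.06441281]
d21 26 [[0.6957, -0.0583, 0.167], [0.7029, -0.0498, 0.1733], [0.7109, -0.0449, 0.1756]]
d21 96 [ 0.61209596 -0.17619953  0.06457696]
```

View pics/d21.png

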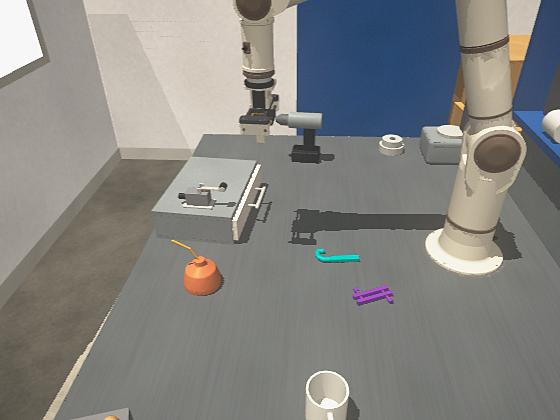

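The drawer is shut and the lever is back up, with the roller at (223,187). Oil can, mug, drill and both look-alikes are where they started, and the robot is touching nothing. I'll hand in.

```bash
python3 -c "
from rig import r
print(r.job_done())"
```

```text
the job is handed in; nothing more can be done
None
```

I clicked the lever and let it back up, opened the drawer about 172 mm, and put all four tools in: clamp, hook spanner, adjustable spanner and vee block. I then pushed the drawer shut, clicked the lever again the same way and handed in after about 47 s; no verdict is reported.

**Presses:** both went about 9.5 mm down at roughly 4 N, which I estimate at 0.135 rad. There is no direct reading of the lever angle, so that comes from the measured tool height, the force and the depth image.

**Hook spanner:** the first grasp came up empty because I lifted before the fingers had closed. The spanner ended up about 40 mm along its length, either from that or from the knock the task warns of, so I located it again and the second grasp held.

**Last checks:**
- **Drawer:** the handle is within 1 mm of its starting position in x, and the drawer stopped advancing as the push force rose. The tools were last seen lying flat in the open drawer, just before I shut it.
- **Lever:** the roller is back at its resting height.
- **Other things:** the oil can, mug, drill and both look-alikes stand where they were in the pictures, and the robot is touching nothing.

No final check failed or disagreed.

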